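# Rack the finished build plate to its depth stop

### The arm

A 7-joint arm with a two-finger parallel gripper is mounted at the origin on the work surface. World frame = base frame: x ahead of the robot, y to its left, z up, the work surface at z = 0. Lengths are in mm, angles in rad, forces in N, time in s.
With the tool pointing down it reaches from about 400 to 875 mm from the base axis. Payload 6.5 kg.
Tool frame: the origin (TCP) lies midway between the tips of the shut fingers; the grasp point (between the pads) lies arm.grip_depth behind it (arm.grip_depth is the distance from the TCP to the grasp point, in mm); y points along the fingers, x is the direction in which the jaws open and shut, and the axes are right-handed (so a half turn about y gives the same grasp; the last joint's range is limited). The gripper opens to 88 mm and grips with 3 to 60 N. Pads are 18 mm wide; open, the fingers measure 123 mm over their backs; the gripper's body (75 mm by 187 mm) begins 45 mm behind the grasp point.
Start: joints at [-1.285, 0.536, -0.004, 1.538, 0.003, 1.067, -0.071], TCP at [223.977, 610.184, 238.716] pointing down, gripper open.
Joint ranges: [-2.7, 2.7], [-0.37, 2.16], [-1.27, 1.26], [0.24, 2.4], [-1.31, 4.45], [0.19, 1.91], [-2.76, 2.76]. Speed limits (rad/s): [2.39, 2.39, 3.14, 3.14, 3.14, 3.14, 3.14].

### API

Orientations are given as a unit quaternion [w, x, y, z].
In Python, from plant import sensors, cams, workorder, arm gives the robot as it stands.
- The arm moves only by the tool apply_moves, never from a script. Its arguments are lists of equal length, an entry for each row: "fingers": the finger opening in mm, from 0 to 88.1; "dp": the shift along the tool's x, y, z in mm, a list of three; "twist": the turn about the tool's y in degrees. In form: {"fingers": [fingers, ...], "dp": [[x, y, z], ...], "twist": [twist, ...]}. A call has exactly 8 rows; each row shifts and turns the commanded pose from where the row before left it, along the tool's axes as they then stand; what a row does not reach is not made up. A row lasts 1/12 s, in which the tool goes at most 41.7 mm and 7.16 degrees, less where a joint would pass 70% of its speed; a pose out of reach is approached as far as the arm can. A call with a gripper value outside its range is refused whole. The fingers move at their own pace and stop on an object; "force" is the grip in N (left out, the last holds). Time passes only in rows, so rows that do not move let the fingers close, or fill a call up. It gives the time, the measured TCP pose, the force and the opening at its end, in the units of the state.
- sensors.get_obs(): the state, without advancing time (a new reading comes with each control period).
- cams.get_image(name): name is "side" or "top"; returns a dict with "color" (420x560x3 uint8, red, green, blue), "fx", "fy", "cx", "cy" (pixels), "world_to_cam" (4x4, takes a point from world to camera coordinates). Camera axes: x right, y down, z forward; pixel columns grow to the right and rows downward; lengths in mm; the calibration is good to about 2 mm. A picture is of the moment at which its call begins. There is no depth.
- workorder.hand_in(): hands the job in, once; it reports no verdict.
The state is a dict: "time": time; "joints": joint angles; "joint_velocities": joint speeds; "joint_torque": joint torques, N m; "tool_pos": TCP position; "orientation": TCP orientation; "contact_force": force on the tool from outside, world axes, zero at the start; "torque": the same for the moment, N m; "finger_gap": opening from 0.0 (shut) to 1.0 (fully open).
Only numpy, scipy, OpenCV 4.12 (cv2) and the standard library are available. Lean on these libraries where they do the work, as an engineer would, in place of code of your own. Each camera call takes 0.05 s, during which the arm holds its last target.

### The job

Take the printer's build plate with the tall gearbox housing on it by its upright grip, and slide it onto an empty pair of rails in the rack that has room above for the housing, housing up and grip to the front. Feel it in gently, without jamming it, until it comes to bear on the rubber depth stop at the back, leave it there fully home and let go. Don't touch the sheets already in the rack and leave the rest of the bench as it is.

Things in the scene. Friction and masses are not known exactly. Their poses are not given: they have to be found in the camera images.
- plate: dark 3D-printer build plate, 140 mm deep (x), 150 wide (y), 4 thick, about 0.2 kg, flat on the bench. Origin: centre of that rectangle's underside; +x from the grip side to the rear edge (x = +70 mm). A flat tab 44 mm wide, 4 thick, runs from the front edge (x = -70) to x = -162 and carries the grip. Three printed gears, up to 12 mm above the underside, keep 8 mm off the side edges.
- grip (a point): point in the plate's upright black grip, a block 26 mm along x, 14 along y, from 4 to 46 mm above the plate's underside, centred at plate x = -145 mm, y = 0. The point is on its axis, 30 mm above the underside; axes as the plate's. With the plate home the grip's centre stands 60 to 90 mm in front of the rack's posts, clear of them.
- housing_top (a point): centre of the top of the white round gearbox housing, 62 mm across and stuck fast to the plate at x = 12 mm, y = 0; this top is 60 mm above the plate's underside. Axes as the plate's.
- rack: open bench-top rack of 20 mm aluminium profile, fixed: four posts 285 mm high, 205 mm wide (y) and 160 deep (x) over all, open in front. Origin: centre of its footprint on the bench; +x from the open front to the back. Four rail pairs, clamped at different heights each time, share its x, y and heading.
- rack_front (a point): point on the rack's centre line, in the plane of the front posts' faces (rack x = -80 mm), 145 mm up, axes as the rack's. The depth stop at the back, an upright bar with a 24 mm wide rubber buffer as tall as the rack, is clamped each time at an unreported depth: its face is 125 to 155 mm behind (+x) this point. Feel for it: the rubber gives 4 N per mm and springs back; over 15 N on it is too much.
- rail_low: lowest pair of rails, empty, ledges 40 to 50 mm above the bench. Like every pair: two aluminium U-rails 160 mm long, facing each other. Origin: midway between them, at mid length, at the height of the ledges (the faces a sheet lies on); +x from the open front to the back. Its ceiling is the sheet in rail_mid: room above = difference in height of the two origins.
- rail_mid: second pair from below, 95 to 165 mm above the bench, occupied by sheet_mid. As in every pair the webs' inner faces are 154 mm apart, the ledges reach 10 mm inwards, and a lip above each ledge leaves a slot 8 mm high, open in front and behind. The front ends (x = -80 mm) are flared up, down and outwards by 5 mm up to x = -94 mm as a lead-in.
- rail_high: third pair from below, empty, always 34 mm above rail_mid, same form and axes. Its ceiling is the sheet in rail_top: room above = difference in height of the two origins. Depending on the heights, the 60 mm housing has room on rail_low only, on rail_high only, or on both (then either will do). Plate and rails pressing on each other with over 20 N counts as jammed.
- rail_top: topmost pair, 245 mm above the bench, occupied by sheet_top; same form and axes.
- sheet_mid: perforated aluminium sheet lying loose in rail_mid, 105 mm deep (x), 150 wide (y), 4 thick, with parts up to 17 mm above its underside; origin: centre of its underside. Not to be touched.
- sheet_top: perforated aluminium sheet lying loose in rail_top, 105 mm deep (x), 150 wide (y), 4 thick, with parts up to 30 mm above its underside; origin: centre of its underside. Not to be touched.
- parts_bin: open clear bin of small parts, 100 x 150 x 45 mm, origin centre of underside; on the other side of the bench from the plate. Only a bystander.
- wheel: black wheel lying flat, 66 mm across, 22 mm high, origin centre of underside. Only a bystander.
- battery: grey battery pack 100 x 45 x 30 mm, origin centre of underside. Only a bystander.
- channel: perforated aluminium channel 200 x 32 x 16 mm, origin centre of underside. Only a bystander.
- wrench: flat steel wrench 130 mm long, lying about 10 mm high on the bench before the rack. Only a bystander.
- driver: screwdriver lying on the bench. Only a bystander.

How it is judged:
By the outcome, as a careful person would: the job done as asked, in the order asked, and still so for the second after the job is handed in, with the robot touching nothing.
It also fails if it takes over 58 s, if anything falls off the work surface, if the arm or the gripper's body presses on something with over 40 N, if the wrist force passes 120 N, or if a joint passes its speed limit or range.

## Working session

There is one attempt and no reset: what is moved stays moved. The work goes in short steps, Python scripts to look and compute and a tool call to move; the robot and the scene stay as the last step left them, time stands still between calls to the robot, and variables do not carry over. Pictures are saved under pics/ and viewed, and the job is handed in when it is done.

Besides the shell and the picture viewer there is one more tool, called in YAML: its name, and indented under it one key for each argument. apply_moves: Moves the arm, as the interface text tells. Its arguments: {"type":"object","properties":{"fingers":{"type":"array","items":{"type":"number"}},"dp":{"type":"array","items":{"type":"array","items":{"type":"number"}}},"twist":{"type":"array","items":{"type":"number"}},"force":{"type":"number"}},"required":["fingers","dp","twist"]}

```bash
ls; mkdir -p pics; python3 - <<'E'
from plant import sensors, cams, workorder, arm
import cv2,numpy as np
print(sensors.get_obs()); print(arm.grip_depth, [a for a in dir(arm) if a[0]!='_'])
np.set_printoptions(suppress=True,precision=4)
for n in("side","top"):
    d=cams.get_image(n); cv2.imwrite(f"pics/{n}0.png",d["color"][:,:,::-1])
    print(n,d["fx"],d["fy"],d["cx"],d["cy"]);print(d["world_to_cam"])
E
```

```text
pics
{'time': 0.0, 'joints': array([-1.28518811,  0.53718948, -0.00444232,  1.53881778,  0.00259082,
        1.06729614, -0.07123079]), 'joint_velocities': array([-0.00059774,  0.00036374, -0.00024466, -0.00225789,  0.00058664,
        0.00126109,  0.00020184]), 'joint_torque': array([ 1.84666669e-04, -5.70986116e+01,  9.91007388e-01, -2.51604849e+01,
       -5.62675518e-02,  1.79031462e-02,  1.49930488e-04]), 'tool_pos': array([223.79331708, 609.62867467, 237.84550915]), 'orientation': array([-0.57939757,  0.580153  ,  0.40432677, -0.40526635]), 'contact_force': array([-0.01011368, -0.03970937,  0.01640616]), 'torque': array([ 0.01453107, -0.01937354, -0.00920753]), 'finger_gap': 1.0014427802705168}
18.700000000000003 ['IKError', 'grip_depth']
side 416.6612133726793 416.6612133726793 281.6845542424417 204.27941425653998
[[   0.8161   -0.5779    0.0034 -464.9826]
 [  -0.4309   -0.6124   -0.6628  356.9518]
 [   0.3851    0.5394   -0.7488 1128.7936]
 [   0.        0.        0.        1.    ]]
top 502.62142612990647 502.62142612990647 278.0895677336424 214.5235137714655
[[  -0.0475   -0.9989    0.0011   19.5999]
 [  -0.9768    0.0463   -0.2091  599.832 ]
 [   0.2088   -0.011    -0.9779 1371.0515]
 [   0.        0.        0.        1.    ]]
```

View pics/side0.png

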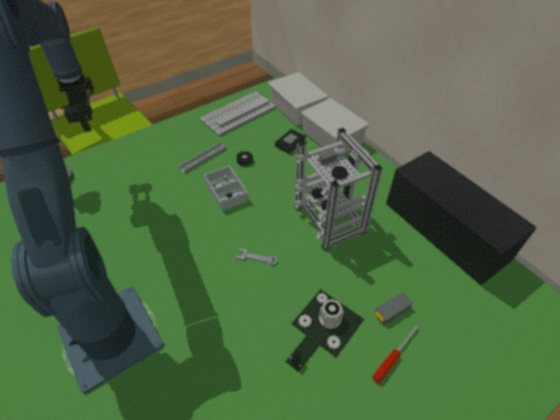

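View pics/top0.png

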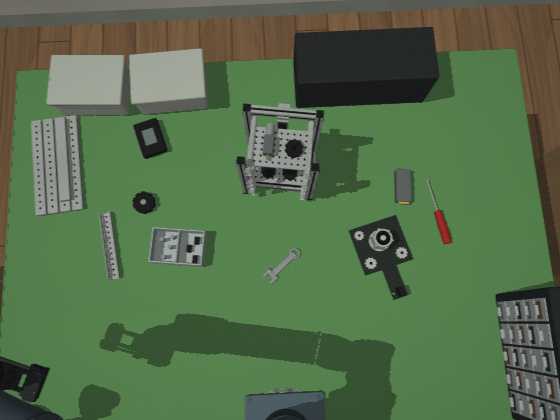

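```bash
python3 - <<'E'
import cv2
s=cv2.imread("pics/side0.png");t=cv2.imread("pics/top0.png")
def crop(im,u0,u1,v0,v1,k,n): cv2.imwrite(n,cv2.resize(im[v0:v1,u0:u1],None,fx=k,fy=k,interpolation=cv2.INTER_CUBIC))
crop(s,280,390,120,255,4.4,"pics/s_rack.png")
crop(t,230,335,95,210,5,"pics/t_rack.png")
crop(s,275,375,280,380,5,"pics/s_plate.png")
crop(t,340,420,205,305,5.5,"pics/t_plate.png")
E
```

```text
(no output)
```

View pics/s_rack.png

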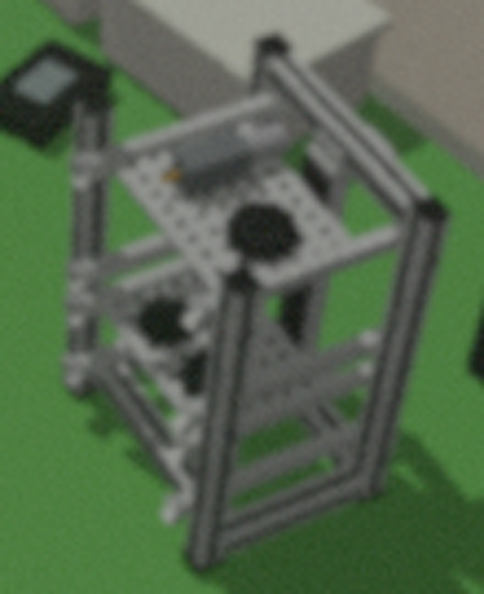

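View pics/t_rack.png

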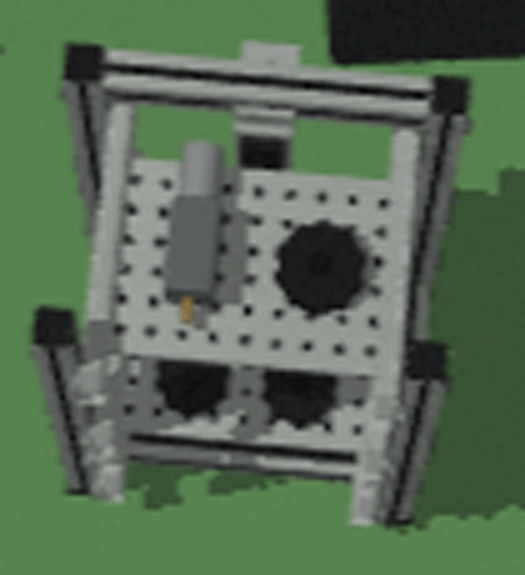

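View pics/s_plate.png

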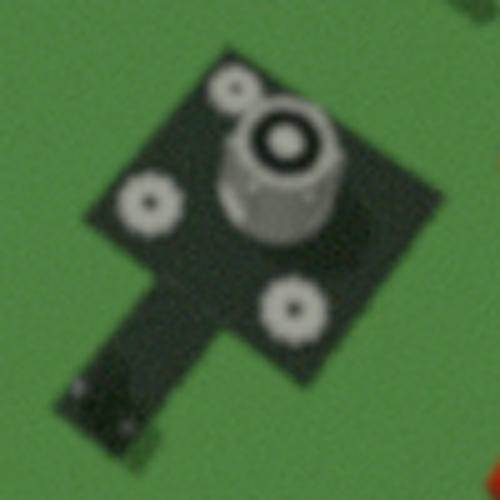

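View pics/t_plate.png

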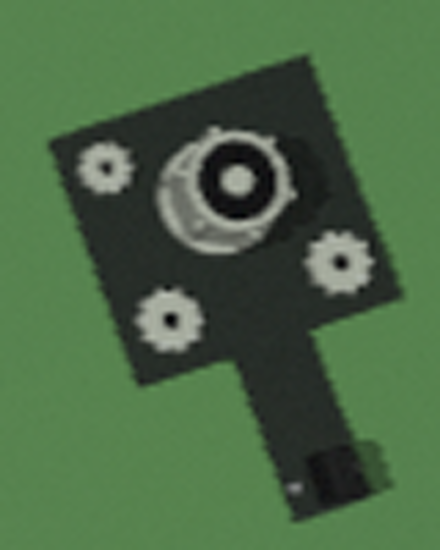

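```bash
cat > h.py <<'E'
import numpy as np,cv2
from plant import cams,sensors,arm
np.set_printoptions(suppress=True,precision=2)
C={}
def cam(n):
    if n not in C: C[n]=cams.get_image(n)
    return C[n]
def ray(n,u,v):
    d=cam(n);W=d["world_to_cam"];R=W[:3,:3];t=W[:3,3]
    r=R.T@np.array([(u-d["cx"])/d["fx"],(v-d["cy"])/d["fy"],1]);return -R.T@t,r/np.linalg.norm(r)
def onz(n,u,v,z):
    o,r=ray(n,u,v);return o+r*(z-o[2])/r[2]
def tri(a,b):
    o1,r1=ray("side",*a);o2,r2=ray("top",*b)
    s=np.linalg.lstsq(np.c_[r1,-r2],o2-o1,rcond=None)[0]
    p=o1+s[0]*r1;q=o2+s[1]*r2;return (p+q)/2,np.linalg.norm(p-q)
def proj(n,p):
    d=cam(n);W=d["world_to_cam"];q=W[:3,:3]@np.asarray(p,float)+W[:3,3]
    return np.array([d["fx"]*q[0]/q[2]+d["cx"],d["fy"]*q[1]/q[2]+d["cy"]])
E
python3 - <<'E'
from h import *
T=[(247,107.4),(320,114),(240.6,160.4),(315.4,167)]
S=[(341.8,130.7),(378.2,168.2),(301.6,141.6),(334.5,183.6)]
for n,a,b in zip(("RL","RR","FL","FR"),S,T):
    print(n,*tri(a,b),"top@285",onz("top",*b,285),"side@285",onz("side",*a,285))
# plate
im=cam("top")["color"].astype(int)
roi=np.zeros(im.shape[:2],bool);roi[205:305,340:418]=1
g=im[:,:,1]-im[:,:,[0,2]].max(2)
m=((g<25)&roi).astype(np.uint8)
cs,_=cv2.findContours(m,cv2.RETR_EXTERNAL,cv2.CHAIN_APPROX_NONE);c=max(cs,key=cv2.contourArea)
ap=cv2.approxPolyDP(c,3,True)[:,0];print(ap.tolist())
for p in ap: print(p,onz("top",*p,4)[:2])
o=im.astype(np.uint8)[:,:,::-1].copy();cv2.drawContours(o,[c],-1,(0,0,255),1)
cv2.imwrite("pics/pc.png",cv2.resize(o[205:305,340:420],None,fx=5,fy=5,interpolation=0))
E
```

```text
RL [834.46  58.7  280.43] 0.9236316608530488 top@285 [831.96  58.7  285.  ] side@285 [830.8   54.55 285.  ]
RR [ 809.05 -124.95  279.47] 2.290667844152256 top@285 [ 805.59 -123.75  285.  ] side@285 [ 805.46 -128.86  285.  ]
FL [692.79  78.01 291.84] 4.0979000669482275 top@285 [693.1   79.26 285.  ] side@285 [700.13  84.01 285.  ]
FR [ 668.32 -103.76  283.48] 0.7184067423787803 top@285 [ 667.51 -103.46  285.  ] side@285 [ 667.62 -104.9   285.  ]
[[395, 215], [349, 230], [364, 273], [382, 270], [393, 299], [408, 294], [395, 265], [412, 259]]
[395 215] [ 594.87 -356.88]
[349 230] [ 556.13 -216.67]
[364 273] [ 427.57 -250.41]
[382 270] [ 433.76 -303.41]
[393 299] [ 349.31 -327.43]
[408 294] [ 361.42 -371.92]
[395 265] [ 446.47 -342.57]
[412 259] [ 461.6  -393.86]
```

View pics/pc.png

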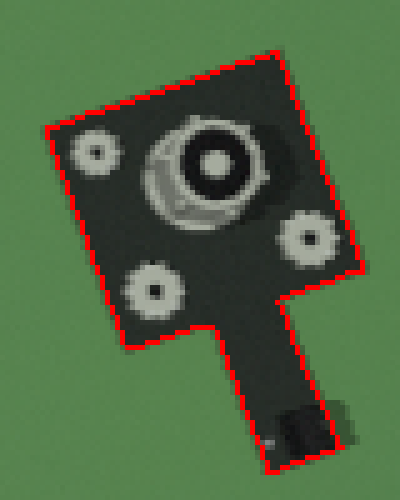

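```bash
python3 - <<'E'
from h import *
s=cam("side")["color"][:,:,::-1]
def crop(im,u0,u1,v0,v1,k,n):
    r=cv2.resize(im[v0:v1,u0:u1],None,fx=k,fy=k,interpolation=cv2.INTER_CUBIC); r=cv2.convertScaleAbs(r,alpha=1.3)
    for u in range(u0,u1,5): cv2.putText(r,str(u),((u-u0)*k,8),0,.3,(0,255,255))
    for v in range(v0,v1,5): cv2.putText(r,str(v),(0,(v-v0)*k+4),0,.3,(0,255,255))
    cv2.imwrite(n,r)
crop(s,290,345,145,215,8,"pics/s_l.png")
crop(s,312,372,175,245,8,"pics/s_r.png")
E
```

```text
(no output)
```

View pics/s_l.png

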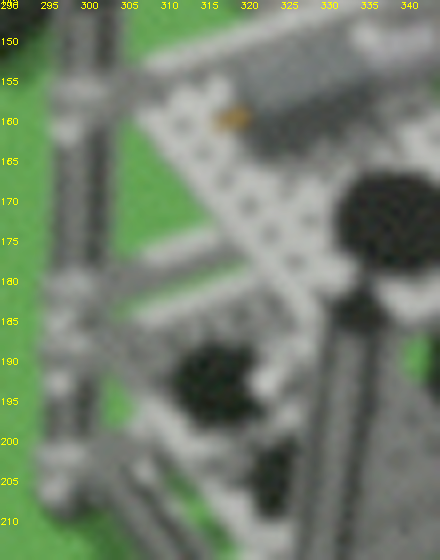

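View pics/s_r.png

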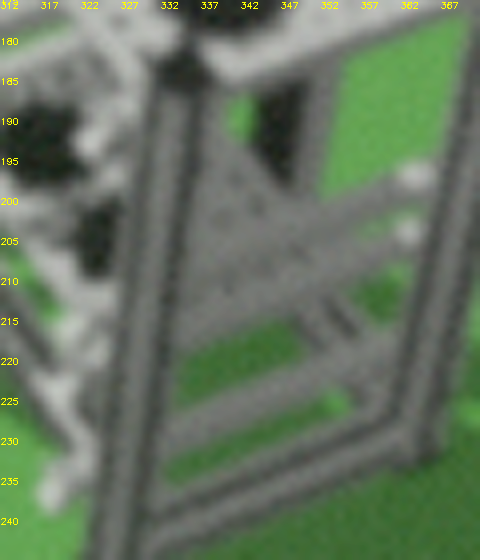

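```bash
cat >> h.py <<'E'
c0=np.array([749.5,-22.3]);yaw=np.deg2rad(-8.4)
ex=np.array([np.cos(yaw),np.sin(yaw)]);ey=np.array([-ex[1],ex[0]])
def rk(x,y,z): return np.r_[c0+x*ex+y*ey,z]
E
python3 - <<'E'
from h import *
from scipy.optimize import brentq
print("yaw from edges")
for nm,x,y,vs in(("leftfront",-88,84,(156,180,188,203)),("rearright ext",75,-85,(197,204,218)),("frontright end",-94,-82,(204,228,236))):
    for v in vs:
        z=brentq(lambda z:proj("side",rk(x,y,z))[1]-v,-50,350); print(nm,v,round(z,1),proj("side",rk(x,y,z)))
print("post bases",[proj("side",rk(x,y,0)).round(1).tolist() for x in(-70,70) for y in(92.5,-92.5)])
print("post bases top",[proj("top",rk(x,y,0)).round(1).tolist() for x in(-70,70) for y in(92.5,-92.5)])
# plate fit
P=np.array([[595.37,-356.88],[0,0]])
px=np.array([[395,215],[349,230],[364,273],[382,270],[393,299],[408,294],[395,265],[412,259]])
W=np.array([onz("top",*p,4)[:2] for p in px])
M=np.array([[70,-75],[70,75],[-70,75],[-70,22],[-162,22],[-162,-22],[-70,-22],[-70,-75]],float)
a=M-M.mean(0);b=W-W.mean(0)
th=np.arctan2((a[:,0]*b[:,1]-a[:,1]*b[:,0]).sum(),(a*b).sum())
R=np.array([[np.cos(th),-np.sin(th)],[np.sin(th),np.cos(th)]])
t=W.mean(0)-R@M.mean(0)
print("plate",t,np.rad2deg(th)); print("resid",(W-(M@R.T+t)).round(1).tolist())
print("grip",t+R@[-145,0], "housing", t+R@[12,0])
print(tri((274+276-0,0),(0,0))[1] if 0 else "")
print("proj grip top side",proj("side",np.r_[t+R@[-145,0],46]),proj("top",np.r_[t+R@[-145,0],46]),"housing",proj("side",np.r_[t+R@[12,0],60]),proj("top",np.r_[t+R@[12,0],60]))
o=sensors.get_obs()
from scipy.spatial.transform import Rotation as Ro
q=o["orientation"];print(Ro.from_quat(q[[1,2,3,0]]).as_matrix())
E
```

```text
yaw from edges
leftfront 156 249.0 [296.42 156.  ]
leftfront 180 147.7 [295.47 180.  ]
leftfront 188 111.1 [295.15 188.  ]
leftfront 203 38.3 [294.55 203.  ]
rearright ext 197 152.8 [369.22 197.  ]
rearright ext 204 120.8 [367.55 204.  ]
rearright ext 218 53.1 [364.23 218.  ]
frontright end 204 203.6 [321.91 204.  ]
frontright end 228 94.3 [319.17 228.  ]
frontright end 236 54.5 [318.26 236.  ]
post bases [[297.7, 207.0], [325.2, 246.0], [332.4, 193.6], [361.8, 230.4]]
post bases top [[247.3, 189.9], [308.5, 195.8], [252.4, 146.0], [312.4, 151.7]]
plate [ 509.79 -304.95] 15.445595320211101
resid [[-2.4, 1.7], [-1.2, -2.7], [5.2, 0.9], [-2.7, -1.0], [1.5, -0.5], [1.9, -2.6], [-1.7, 2.2], [-0.7, 2.0]]
grip [ 370.03 -343.56] housing [ 521.36 -301.75]

proj grip top side [295.83 353.83] [401.41 290.56] housing [331.86 307.28] [382.63 237.13]
[[ 0.34 -0.   -0.94]
 [ 0.94 -0.    0.34]
 [-0.   -1.   -0.  ]]
```

```bash
python3 - <<'E'
from h import *
im=cam("side")["color"].astype(float);g=im[:,:,1]-im[:,:,[0,2]].max(2)
g=cv2.GaussianBlur(g,(1,3),0)
n=np.r_[ey,0];p0=rk(0,84,0)
for u in range(306,319):
    out=[]
    for v in range(140,200):
        a,b=g[v,u],g[v+1,u]; T=28
        if (a-T)*(b-T)<0:
            vv=v+(a-T)/(a-b); o,r=ray("side",u,vv); p=o+r*((p0-o)@n)/(r@n)
            out.append(f"{'v' if a>b else '^'}{vv:.1f}:z{p[2]:.1f}x{(p[:2]-c0)@ex:.0f}")
    print(u,out)
print(g[165,310],g[150:160,310])
E
```

```text
306 ['v151.3:z254.6x-56', '^160.3:z217.4x-54', 'v176.2:z147.8x-50']
307 ['v151.6:z252.0x-52', '^161.2:z212.3x-50', 'v175.6:z148.7x-46']
308 ['v151.2:z252.2x-49', '^162.3:z206.3x-46', 'v175.0:z149.9x-43']
309 ['v150.8:z252.6x-45', '^163.7:z198.5x-42', 'v174.7:z149.6x-39']
310 ['v150.4:z252.8x-42', '^165.1:z190.9x-38', 'v174.3:z149.8x-35']
311 ['v150.1:z252.7x-38', '^166.1:z185.0x-34', 'v173.8:z150.2x-32']
312 ['v149.7:z252.9x-35', '^167.3:z178.0x-30', 'v173.5:z150.1x-28']
313 ['^140.5:z288.1x-34', 'v149.5:z252.3x-31', '^168.6:z170.9x-26', 'v173.2:z150.0x-24']
314 ['^141.3:z283.5x-30', 'v149.1:z252.6x-28', '^170.1:z162.4x-22', 'v172.7:z150.3x-21']
315 ['^142.2:z278.7x-26', 'v148.7:z252.8x-24']
316 ['^142.9:z274.9x-23', 'v148.4:z252.4x-21']
317 ['^143.6:z270.6x-19', 'v148.2:z252.1x-17']
318 ['^144.4:z266.0x-15', 'v147.8:z252.4x-14']
26.75 [34.   19.    8.    2.5   1.    1.5   2.    1.5   1.    0.75]
```

```bash
cat >> h.py <<'E'
from scipy.spatial.transform import Rotation as Ro
def pose():
    o=sensors.get_obs();q=o["orientation"];return o["tool_pos"],Ro.from_quat(q[[1,2,3,0]]).as_matrix()
def linepts(c,a,b,marg=4,tol=2.5):
    a=np.array(a,float);b=np.array(b,float);d=(b-a)/np.linalg.norm(b-a);L=np.linalg.norm(b-a)
    r=c-a;s=r@d;e=np.abs(r@np.array([-d[1],d[0]]));return c[(s>marg)&(s<L-marg)&(e<tol)]
def plan(way,n,yawdeg,p=None,R=None):
    """way: world waypoints; n rows; yawdeg total world turn about z (twist = -)"""
    if p is None: p,R=pose()
    way=[p]+[np.array(w,float) for w in way]
    s=np.r_[0,np.cumsum([np.linalg.norm(way[i+1]-way[i]) for i in range(len(way)-1)])]
    out=[];p=p.copy()
    for k in range(1,n+1):
        f=k/n;f=f*f*(3-2*f)
        t=np.array([np.interp(f*s[-1],s,[w[j] for w in way]) for j in range(3)])
        f0=(k-1)/n;f0=f0*f0*(3-2*f0)
        tw=round(-yawdeg*(f-f0),1)
        d=np.round(R.T@(t-p)); p=p+R@d; R=R@Ro.from_euler('y',tw,degrees=True).as_matrix()
        out.append((d.astype(int).tolist(),tw))
    for k in range(0,n,8): print("dp",[o[0] for o in out[k:k+8]],"tw",[o[1] for o in out[k:k+8]])
    print("end",p,"toolx angle",np.rad2deg(np.arctan2(R[1,0],R[0,0])))
E
python3 - <<'E'
from h import *
im=cam("top")["color"].astype(int)
roi=np.zeros(im.shape[:2],bool);roi[205:305,340:418]=1
g=im[:,:,1]-im[:,:,[0,2]].max(2)
m=((g<25)&roi).astype(np.uint8)
c=max(cv2.findContours(m,cv2.RETR_EXTERNAL,cv2.CHAIN_APPROX_NONE)[0],key=cv2.contourArea)[:,0].astype(float)
px=np.array([[395,215],[349,230],[365,275],[382,270],[393,299],[408,294],[395,265],[412,259]])
L=[]
for i in range(8):
    q=linepts(c,px[i],px[(i+1)%8])
    w=np.array([onz("top",*p,4)[:2] for p in q],np.float32)
    vx,vy,x0,y0=cv2.fitLine(w,cv2.DIST_L2,0,.01,.01).ravel()
    L.append((vx,vy,x0,y0));a=np.rad2deg(np.arctan2(vy,vx))
    print(i,len(w),round(a%90,2))
def X(i,j):
    A=np.array([[L[i][0],-L[j][0]],[L[i][1],-L[j][1]]]);s=np.linalg.solve(A,[L[j][2]-L[i][2],L[j][3]-L[i][3]])
    return np.array(L[i][2:])+s[0]*np.array(L[i][:2])
ca,cb,cc,cd=X(7,0),X(0,1),X(1,2),X(6,7)
print(ca,cb,cc,cd,np.linalg.norm(ca-cb),np.linalg.norm(cb-cc),"center",(ca+cb+cc+cd)/4)
mid=(ca+cb)/2-(cc+cd)/2;print("yaw",np.rad2deg(np.arctan2(mid[1],mid[0])))
tab=(np.array(X(3,4))+X(4,5))/2;print("tabend mid",tab)
plan([[400,350,235],[480,100,230],[450,-150,200],[370,-343,150]],40,-144.8)
E
```

```text
0 39 15.81
1 38 15.88
2 9 13.92
3 22 16.25
4 8 16.16
5 22 18.97
6 10 16.2
7 37 16.55
[ 594.95 -356.12] [ 555.09 -215.38] [ 423.29 -252.87] [ 463.3  -395.24] 146.2803 137.02632 center [ 509.16 -304.9 ]
yaw 16.215826
tabend mid [ 355.15 -350.12]
dp [[-1, 0, -2], [-3, 0, -4], [-6, 0, -8], [-7, 0, -10], [-8, 1, -13], [-9, 0, -17], [-9, 0, -19], [-10, 0, -21]] tw [0.3, 0.8, 1.3, 1.7, 2.2, 2.6, 3.0, 3.3]
dp [[-9, 1, -25], [-9, 0, -27], [-6, 0, -30], [-5, 1, -31], [-3, 0, -34], [0, 0, -35], [-1, 1, -36], [-4, 1, -37]] tw [3.6, 3.9, 4.2, 4.4, 4.7, 4.9, 5.0, 5.2]
dp [[-1, 0, -38], [3, 1, -38], [6, 1, -39], [11, 1, -38], [13, 0, -36], [7, 4, -38], [5, 4, -38], [7, 5, -37]] tw [5.3, 5.3, 5.4, 5.4, 5.4, 5.4, 5.3, 5.3]
dp [[11, 4, -35], [14, 4, -33], [16, 4, -31], [18, 4, -28], [14, 7, -28], [13, 7, -27], [13, 6, -24], [15, 6, -21]] tw [5.2, 5.0, 4.9, 4.7, 4.4, 4.2, 3.9, 3.6]
dp [[14, 6, -18], [13, 5, -16], [13, 4, -13], [11, 4, -11], [9, 3, -8], [7, 2, -5], [4, 1, -4], [1, 1, -1]] tw [3.3, 3.0, 2.6, 2.2, 1.7, 1.3, 0.8, 0.3]
end [ 369.73 -342.59  149.75] toolx angle -75.15527253975279
```

apply_moves:
  fingers: [88,88,88,88,88,88,88,88]
  dp:
    - [-1,0,-2]
    - [-3,0,-4]
    - [-6,0,-8]
    - [-7,0,-10]
    - [-8,1,-13]
    - [-9,0,-17]
    - [-9,0,-19]
    - [-10,0,-21]
  twist: [0.3,0.8,1.3,1.7,2.2,2.6,3.0,3.3]

```text
time: 1.12
tool_pos: [285.8, 518.7, 237.7]
orientation: [-0.629, 0.629, 0.323, -0.323]
contact_force: [1.0, -0.1, -0.9]
finger_gap: 0.999
```

apply_moves:
  fingers: [88,88,88,88,88,88,88,88]
  dp:
    - [-9,1,-25]
    - [-9,0,-27]
    - [-6,0,-30]
    - [-5,1,-31]
    - [-3,0,-34]
    - [0,0,-35]
    - [-1,1,-36]
    - [-4,1,-37]
  twist: [3.6,3.9,4.2,4.4,4.7,4.9,5.0,5.2]

```text
time: 1.78
tool_pos: [418.3, 296.2, 234.0]
orientation: [0.698, -0.698, -0.113, 0.112]
contact_force: [0.7, 0.1, -0.0]
finger_gap: 0.999
```

apply_moves:
  fingers: [88,88,88,88,88,88,88,88]
  dp:
    - [-1,0,-38]
    - [3,1,-38]
    - [6,1,-39]
    - [11,1,-38]
    - [13,0,-36]
    - [7,4,-38]
    - [5,4,-38]
    - [7,5,-37]
  twist: [5.3,5.3,5.4,5.4,5.4,5.4,5.3,5.3]

```text
time: 2.45
tool_pos: [467.0, -2.8, 217.9]
orientation: [0.691, -0.691, 0.15, -0.151]
contact_force: [0.1, 0.1, -0.2]
finger_gap: 1.0
```

apply_moves:
  fingers: [88,88,88,88,88,88,88,88]
  dp:
    - [11,4,-35]
    - [14,4,-33]
    - [16,4,-31]
    - [18,4,-28]
    - [14,7,-28]
    - [13,7,-27]
    - [13,6,-24]
    - [15,6,-21]
  twist: [5.2,5.0,4.9,4.7,4.4,4.2,3.9,3.6]

```text
time: 3.12
tool_pos: [408.1, -248.0, 175.6]
orientation: [0.611, -0.611, 0.356, -0.356]
contact_force: [0.5, 0.5, -0.8]
finger_gap: 0.999
```

apply_moves:
  fingers: [88,88,88,88,88,88,88,88]
  dp:
    - [14,6,-18]
    - [13,5,-16]
    - [13,4,-13]
    - [11,4,-11]
    - [9,3,-8]
    - [7,2,-5]
    - [4,1,-4]
    - [1,1,-1]
  twist: [3.3,3.0,2.6,2.2,1.7,1.3,0.8,0.3]

```text
time: 3.78
tool_pos: [368.7, -343.5, 149.9]
orientation: [-0.56, 0.56, -0.432, 0.432]
contact_force: [0.2, 0.1, 0.2]
finger_gap: 0.997
```

```bash
python3 - <<'E'
from h import *
p,R=pose();print(p,R,sensors.get_obs()["time"],sensors.get_obs()["joints"])
for n in("side","top"): cv2.imwrite(f"pics/{n}1.png",cam(n)["color"][:,:,::-1])
a=np.rad2deg(np.arctan2(R[1,0],R[0,0]))
plan([[370,-345,90]],8,-73.8-a)
t=cam("top")["color"][200:310,340:430,::-1];s=cam("side")["color"][240:390,250:390,::-1]
cv2.imwrite("pics/c1.png",np.hstack([cv2.resize(t,(450,550)),cv2.resize(s,(340,550))]))
E
```

```text
[ 368.74 -343.51  149.91] [[ 0.25  0.    0.97]
 [-0.97 -0.    0.25]
 [ 0.   -1.    0.  ]] 3.7833 [ 0.08  0.52  0.75  2.03 -0.5   0.78 -0.19]
dp [[0, 3, 0], [0, 6, 0], [1, 10, 0], [0, 11, 0], [1, 11, 0], [0, 9, 0], [1, 7, 0], [0, 3, 0]] tw [np.float64(-0.1), np.float64(-0.2), np.float64(-0.2), np.float64(-0.3), np.float64(-0.3), np.float64(-0.2), np.float64(-0.2), np.float64(-0.1)]
end [ 370.33 -345.23   89.74] toolx angle -73.58227525019316
```

View pics/c1.png

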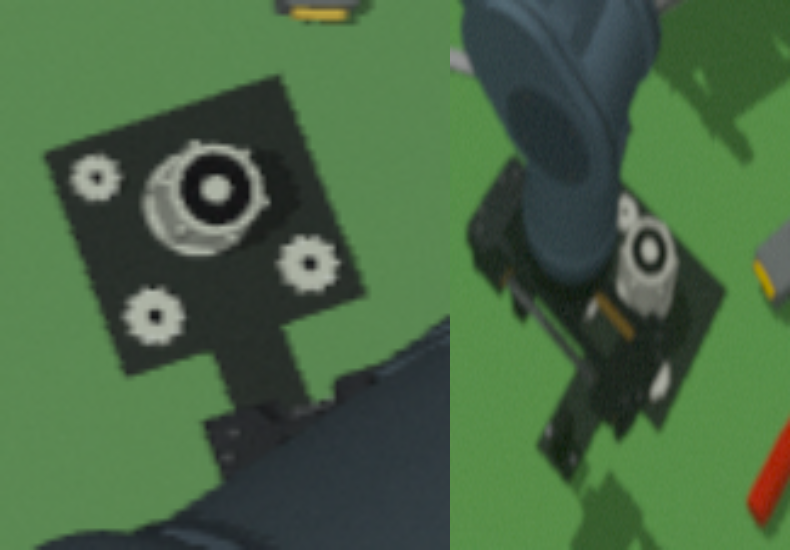

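apply_moves:
  fingers: [88,88,88,88,88,88,88,88]
  dp:
    - [0,5,0]
    - [0,12,0]
    - [1,18,1]
    - [0,22,0]
    - [1,22,0]
    - [0,20,0]
    - [0,15,0]
    - [0,10,0]
  twist: [-0.1,-0.2,-0.2,-0.3,-0.3,-0.2,-0.1,0]

```text
time: 4.55
tool_pos: [370.6, -342.8, 23.4]
orientation: [0.566, -0.566, 0.425, -0.423]
contact_force: [0.3, 0.2, 0.0]
finger_gap: 1.001
```

apply_moves:
  fingers: [88,88,88,88,88,88,70,50]
  dp:
    - [0,6,0]
    - [0,4,0]
    - [0,3,0]
    - [0,1,0]
    - [0,0,0]
    - [0,0,0]
    - [0,0,0]
    - [0,0,0]
  twist: [0,0,0,0,0,0,0,0]

```text
time: 5.22
tool_pos: [371.5, -344.3, 12.1]
orientation: [0.566, -0.566, 0.424, -0.425]
contact_force: [-0.3, -0.0, 0.2]
finger_gap: 0.872
```

```bash
python3 - <<'E'
from h import *
p,R=pose();print(p,np.rad2deg(np.arctan2(R[1,0],R[0,0])),sensors.get_obs()["contact_force"],sensors.get_obs()["finger_gap"])
t=cam("top")["color"][200:310,340:430,::-1];s=cam("side")["color"][270:390,260:370,::-1]
cv2.imwrite("pics/c2.png",np.hstack([cv2.resize(t,(300,366)),cv2.resize(s,(500,545))[:366] if 0 else cv2.resize(s,(336,366))]))
E
```

```text
[ 371.49 -344.33   12.07] -73.7447146510759 [-0.32 -0.01  0.19] 0.8716390539887117
```

View pics/c2.png

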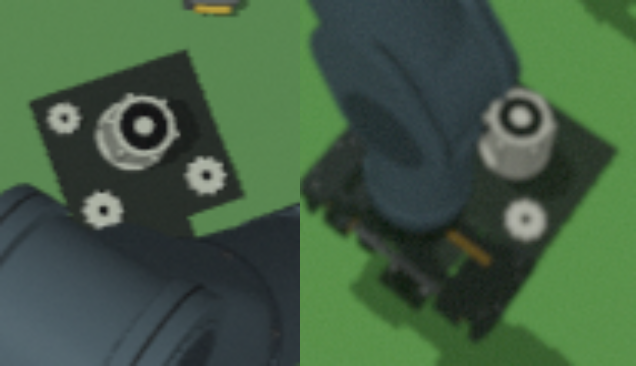

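apply_moves:
  fingers: [30,20,14,10,10,10,10,10]
  dp:
    - [0,0,0]
    - [0,0,0]
    - [0,0,0]
    - [0,0,0]
    - [0,0,0]
    - [0,0,0]
    - [0,0,0]
    - [0,0,0]
  twist: [0,0,0,0,0,0,0,0]
  force: 60

```text
time: 5.98
tool_pos: [371.2, -344.2, 11.7]
orientation: [0.566, -0.566, 0.424, -0.424]
contact_force: [-0.0, 0.5, -0.3]
finger_gap: 0.175
```

apply_moves:
  fingers: [8,8,8,8,8,8,8,8]
  dp:
    - [0,0,0]
    - [0,0,0]
    - [0,0,0]
    - [0,0,0]
    - [0,0,0]
    - [0,0,0]
    - [0,0,0]
    - [0,0,0]
  twist: [0,0,0,0,0,0,0,0]
  force: 60

```text
time: 6.65
tool_pos: [371.2, -344.2, 11.7]
orientation: [-0.566, 0.566, -0.424, 0.424]
contact_force: [1.0, -0.6, -0.8]
finger_gap: 0.155
```

apply_moves:
  fingers: [8,8,8,8,8,8,8,8]
  dp:
    - [0,-1,0]
    - [0,-3,0]
    - [0,-6,0]
    - [0,-10,0]
    - [0,-10,0]
    - [0,-10,0]
    - [0,-6,0]
    - [0,-4,0]
  twist: [0,0,0,0,0,0,0,0]

```text
time: 7.32
tool_pos: [371.7, -344.5, 63.1]
orientation: [0.566, -0.566, 0.424, -0.425]
contact_force: [0.3, -0.3, -2.2]
finger_gap: 0.152
```

```bash
python3 - <<'E'
from h import *
p,R=pose();o=sensors.get_obs();print(p,np.rad2deg(np.arctan2(R[1,0],R[0,0])),o["contact_force"],o["torque"],o["finger_gap"])
t=cam("top")["color"][190:310,330:450,::-1];s=cam("side")["color"][270:390,260:380,::-1]
cv2.imwrite("pics/c3.png",np.hstack([cv2.resize(t,(400,400)),cv2.resize(s,(400,400))]))
E
```

```text
[ 371.74 -344.5    63.05] -73.74329501909081 [ 0.27 -0.31 -2.22] [-0.08  0.37  0.03] 0.1519877024937043
```

View pics/c3.png

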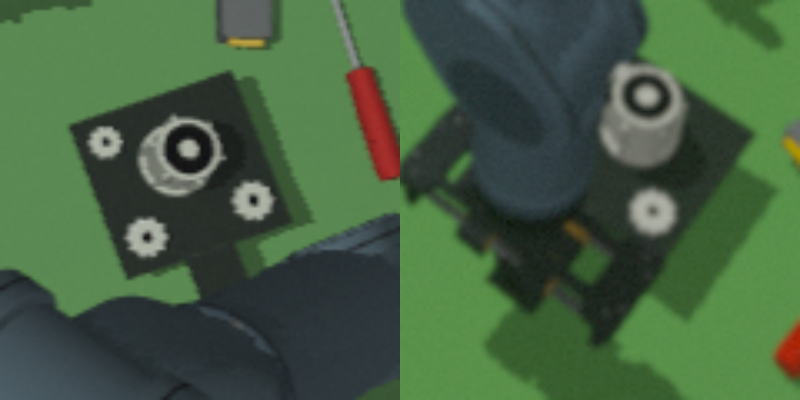

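```bash
python3 - <<'E'
from h import *
print(sensors.get_obs()["joints"])
e=rk(-330,0,156);print(e)
plan([[378,-330,100],[425,-150,150],e],32,-98.4+73.74)
E
```

```text
[ 0.2   0.66  0.6   2.05 -0.64  0.62 -0.05]
[423.04  25.91 156.  ]
dp [[0, -1, 0], [-1, -3, 1], [-2, -5, 1], [-2, -7, 2], [-3, -9, 3], [-3, -10, 2], [-9, -5, 5], [-12, -4, 6]] tw [0.1, 0.2, 0.3, 0.5, 0.6, 0.7, 0.7, 0.8]
dp [[-13, -3, 7], [-14, -5, 7], [-15, -4, 7], [-15, -5, 7], [-16, -4, 7], [-17, -5, 6], [-17, -5, 7], [-18, -5, 6]] tw [0.9, 1.0, 1.0, 1.1, 1.1, 1.1, 1.1, 1.2]
dp [[-17, -5, 6], [-19, -3, 3], [-18, -1, 0], [-19, 0, 0], [-17, -1, 0], [-17, 0, -1], [-16, -1, -1], [-15, 0, -1]] tw [1.2, 1.1, 1.1, 1.1, 1.1, 1.0, 1.0, 0.9]
dp [[-14, -1, -1], [-12, 0, -1], [-11, -1, -2], [-9, 0, -1], [-7, 0, -1], [-6, 0, -1], [-3, -1, 0], [-1, 0, -1]] tw [0.8, 0.7, 0.7, 0.6, 0.5, 0.3, 0.2, 0.1]
end [422.5   25.6  156.34] toolx angle -98.53667447697845
```

apply_moves:
  fingers: [8,8,8,8,8,8,8,8]
  dp:
    - [0,-1,0]
    - [-1,-3,1]
    - [-2,-5,1]
    - [-2,-7,2]
    - [-3,-9,3]
    - [-3,-10,2]
    - [-9,-5,5]
    - [-12,-4,6]
  twist: [0.1,0.2,0.3,0.5,0.6,0.7,0.7,0.8]

```text
time: 8.08
tool_pos: [383.1, -308.8, 106.9]
orientation: [-0.55, 0.55, -0.443, 0.445]
contact_force: [-0.1, 0.3, -1.2]
finger_gap: 0.154
```

apply_moves:
  fingers: [8,8,8,8,8,8,8,8]
  dp:
    - [-13,-3,7]
    - [-14,-5,7]
    - [-15,-4,7]
    - [-15,-5,7]
    - [-16,-4,7]
    - [-17,-5,6]
    - [-17,-5,7]
    - [-18,-5,6]
  twist: [0.9,1.0,1.0,1.1,1.1,1.1,1.1,1.2]

```text
time: 8.75
tool_pos: [417.7, -175.3, 142.4]
orientation: [0.516, -0.516, 0.483, -0.483]
contact_force: [0.5, 0.9, -2.0]
finger_gap: 0.153
```

apply_moves:
  fingers: [8,8,8,8,8,8,8,8]
  dp:
    - [-17,-5,6]
    - [-19,-3,3]
    - [-18,-1,0]
    - [-19,0,0]
    - [-17,-1,0]
    - [-17,0,-1]
    - [-16,-1,-1]
    - [-15,0,-1]
  twist: [1.2,1.1,1.1,1.1,1.1,1.0,1.0,0.9]

```text
time: 9.42
tool_pos: [423.0, -36.4, 153.1]
orientation: [0.479, -0.479, 0.52, -0.52]
contact_force: [0.5, -0.0, -2.3]
finger_gap: 0.156
```

apply_moves:
  fingers: [8,8,8,8,8,8,8,8]
  dp:
    - [-14,-1,-1]
    - [-12,0,-1]
    - [-11,-1,-2]
    - [-9,0,-1]
    - [-7,0,-1]
    - [-6,0,-1]
    - [-3,-1,0]
    - [-1,0,-1]
  twist: [0.8,0.7,0.7,0.6,0.5,0.3,0.2,0.1]

```text
time: 10.08
tool_pos: [422.4, 26.1, 155.9]
orientation: [-0.461, 0.461, -0.536, 0.536]
contact_force: [-0.1, 0.2, -2.1]
finger_gap: 0.152
```

```bash
python3 - <<'E'
from h import *
p,R=pose();o=sensors.get_obs();print(p,np.rad2deg(np.arctan2(R[1,0],R[0,0])),o["contact_force"],o["torque"],o["finger_gap"],o["joints"])
for n in("side","top"): cv2.imwrite(f"pics/{n}4.png",cam(n)["color"][:,:,::-1])
t=cam("top")["color"][130:310,200:380,::-1];s=cam("side")["color"][130:310,200:380,::-1]
cv2.imwrite("pics/c4.png",np.hstack([cv2.resize(t,(400,400)),cv2.resize(s,(400,400))]))
E
```

```text
[422.45  26.11 155.94] -98.53889527954522 [-0.05  0.15 -2.09] [0.04 0.36 0.  ] 0.1523755943301097 [-0.96  0.44  0.98  2.22 -0.55  0.74 -1.33]
```

View pics/c4.png

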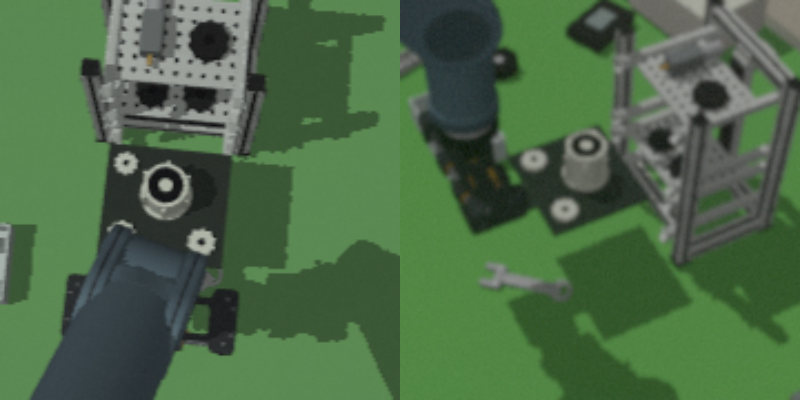

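```bash
python3 - <<'E'
from h import *
def crop(im,u0,u1,v0,v1,k,n):
    im=im[:,:,::-1]
    r=cv2.resize(im[v0:v1,u0:u1],None,fx=k,fy=k,interpolation=cv2.INTER_CUBIC); r=cv2.convertScaleAbs(r,alpha=1.6)
    for u in range(u0,u1,5): cv2.putText(r,str(u),((u-u0)*k,8),0,.3,(0,255,255))
    for v in range(v0,v1,5): cv2.putText(r,str(v),(0,(v-v0)*k+4),0,.3,(0,255,255))
    cv2.imwrite(n,r)
crop(cam("top")["color"],235,315,190,255,8,"pics/t5.png")
crop(cam("side")["color"],245,325,180,240,8,"pics/s5.png")
E
```

```text
(no output)
```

View pics/t5.png

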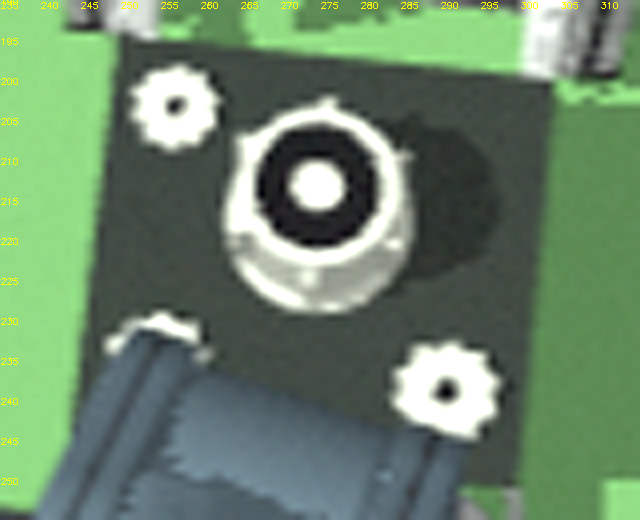

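View pics/s5.png

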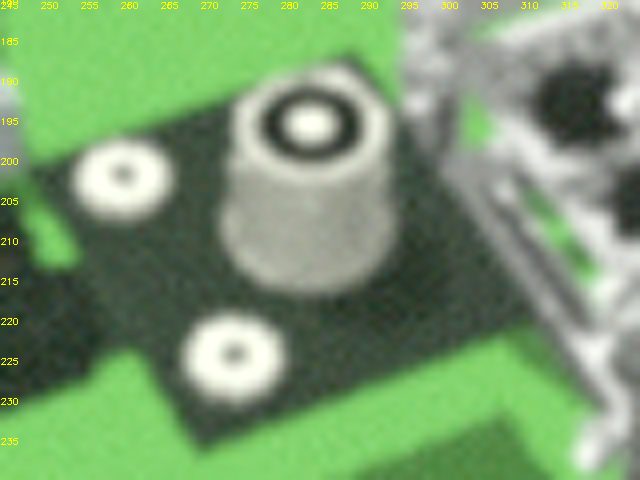

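```bash
cat >> h.py <<'E'
def rr(p): d=np.asarray(p)[:2]-c0; return np.array([d@ex,d@ey])
E
python3 - <<'E'
from h import *
D=dict(housing=((283.3,195.2),(274.3,213.)),gear=((274,223.8),(290.2,238.3)),cFR=((270,236),(299.6,250.5)),cRR=((310.8,220.2),(303.8,200)),cRL=((288.4,186.5),(249.6,194.3)))
for k,(a,b) in D.items():
    p,e=tri(a,b);z=204 if k=="housing" else 148
    q=onz("top",*b,z);s=onz("side",*a,z)
    print(k,"tri",p,round(e,1),"rack",rr(p),"| top@",rr(q),"side@",rr(s))
im=cam("top")["color"].astype(int);g=(im[:,:,1]-im[:,:,[0,2]].max(2)).astype(float)
# side edges row-wise; bright-green/dark transitions on left, on right
E2=[]
for v in range(202,228,1):
    out=[]
    for u0,u1 in((240,256),(294,310)):
        lum=im[v,:,1].astype(float)
        seg=lum[u0:u1];d=np.diff(np.convolve(seg,[.5,.5],'valid'));k=np.argmax(np.abs(d)*1.0)
        w=np.abs(d[max(0,k-2):k+3]);uu=u0+1+np.average(np.arange(max(0,k-2),max(0,k-2)+len(w)),weights=w)
        out.append(rr(onz("top",uu,v,148)))
    E2.append(out)
E2=np.array(E2)
for j in(0,1):
    f=np.polyfit(E2[:,j,0],E2[:,j,1],1);print("edge",j,"slope deg",np.rad2deg(f[0]),"y at x=-180",np.polyval(f,-180),"res",np.std(E2[:,j,1]-np.polyval(f,E2[:,j,0])))
print("TCP rack",rr(pose()[0]))
# rear edge
P=[]
for u in range(256,298):
    col=im[186:206,u,1].astype(float);d=np.diff(np.convolve(col,[.5,.5],'valid'))
    k=np.argmin(d); 
    if k<2 or k>len(d)-3: continue
    w=np.abs(d[k-2:k+3]);v=186+1+np.average(np.arange(k-2,k+3),weights=w);P.append(rr(onz("top",u,v,148)))
P=np.array(P);f=np.polyfit(P[:,1],P[:,0],1);ok=np.abs(P[:,0]-np.polyval(f,P[:,1]))<3;f=np.polyfit(P[ok,1],P[ok,0],1)
print("rear x",f[1],"slope deg",-np.rad2deg(np.arctan(f[0])),ok.sum())
E
```

```text
housing tri [575.48   2.05 201.78] 1.0 rack [-175.71   -1.34] | top@ [-176.68   -1.27] side@ [-176.13   -3.21]
gear tri [515.56 -36.94 153.03] 0.8 rack [-229.29  -48.66] | top@ [-228.83  -48.61] side@ [-227.16  -45.04]
cFR tri [484.09 -60.77 144.52] 2.9 rack [-256.94  -76.82] | top@ [-258.85  -76.39] side@ [-256.59  -79.41]
cRR tri [619.47 -79.07 139.18] 3.0 rack [-120.34  -75.16] | top@ [-121.02  -75.31] side@ [-125.92  -81.07]
cRL tri [642.49  66.72 143.33] 0.5 rack [-118.86   72.43] | top@ [-119.76   71.98] side@ [-121.29   68.49]
edge 0 slope deg -7.606866572354597 y at x=-180 71.77993169158415 res 2.9431642126654323
edge 1 slope deg -0.7349036449208598 y at x=-180 -76.09095257820391 res 0.5024799633885367
TCP rack [-330.75   -0.74]
rear x -116.74432120075411 slope deg 4.791247895356927 8
```

```bash
python3 - <<'E'
from h import *
from scipy.optimize import minimize_scalar
# initial-state bias: housing top z=60
print("housing0",tri((331.6,308.0),(382.7,237.3)))
for k,a,xy in(("housing",(283.3,195.2),(-176.5,-1.3)),("cFR",(270,236),(-258.9,-76.4)),("cRR",(310.8,220.2),(-121,-75.3)),("cRL",(288.4,186.5),(-119.8,72)),("gear",(274,223.8),(-229,-48.6))):
    r=minimize_scalar(lambda z:np.linalg.norm(proj("side",rk(*xy,z))-a),bounds=(50,300),method="bounded");print(k,r.x,r.fun)
im=cam("top")["color"].astype(float)[:,:,1]
for u0,u1,sg in((238,251,-1),(294,312,1)):
    Q=[]
    for v in range(202,228):
        d=np.diff(im[v,u0:u1])*sg;k=np.argmax(d);lo=max(0,k-1);w=np.clip(d[lo:k+2],0,None)
        uu=u0+.5+np.average(np.arange(lo,lo+len(w)),weights=w);Q.append(rr(onz("top",uu,v,148)))
    Q=np.array(Q);f=np.polyfit(Q[:,0],Q[:,1],1);print("edge",np.rad2deg(f[0]),np.polyval(f,-190),np.std(Q[:,1]-np.polyval(f,Q[:,0])))
E
```

```text
housing0 (array([ 520.86, -302.27,   57.52]), np.float64(0.8330401853318999))
housing 202.35232638810226 0.41763990132804
cFR 145.6419950373856 1.1897380352466123
cRR 138.87419532651856 0.31908922572487836
cRL 144.06557425887993 0.11645201348358832
gear 152.968885337474 0.045832899034614925
edge -0.3545252856701225 73.0836565830612 0.29843226334350575
edge -2.8779814158538874 -75.26111684265459 2.4279738829794004
```

apply_moves:
  fingers: [8,8,8,8,8,8,8,8]
  dp:
    - [-0.6,0,2]
    - [-0.6,0,4]
    - [-0.5,0,5]
    - [0,0,5]
    - [0,0,5]
    - [0,0,4]
    - [0,0,3]
    - [0,0,2]
  twist: [-0.1,-0.1,0,0,0,0,0,0]

```text
time: 11.15
tool_pos: [452.6, 22.8, 155.7]
orientation: [-0.462, 0.462, -0.535, 0.535]
contact_force: [-0.0, 0.6, -1.4]
finger_gap: 0.154
```

```bash
cat > chk.py <<'E'
import sys
from h import *
p,R=pose();o=sensors.get_obs()
f=o["contact_force"];print("rack",rr(p),"z",p[2],"ang",np.rad2deg(np.arctan2(R[1,0],R[0,0]))+98.4,"F rack",ex@f[:2],ey@f[:2],f[2],"tau",o["torque"],"t",o["time"],"j",o["joints"])
if len(sys.argv)>1:
    t=cam("top")["color"][95:255,220:340,::-1];s=cam("side")["color"][130:250,240:385,::-1]
    cv2.imwrite(f"pics/k{sys.argv[1]}.png",cv2.convertScaleAbs(np.hstack([cv2.resize(t,(390,520),interpolation=2),cv2.resize(s,(400,331),interpolation=2) if 0 else cv2.copyMakeBorder(cv2.resize(s,(400,331),interpolation=2),0,189,0,0,0)]),alpha=1.3))
E
python3 chk.py 1
```

```text
rack [-300.27    1.3 ] z 155.6947681437161 ang 0.0390274019938488 F rack -0.11834889114452862 0.6135416317159794 -1.3778115378241194 tau [0.02 0.46 0.03] t 11.15 j [-0.89  0.49  0.94  2.15 -0.57  0.78 -1.3 ]
```

View pics/k1.png

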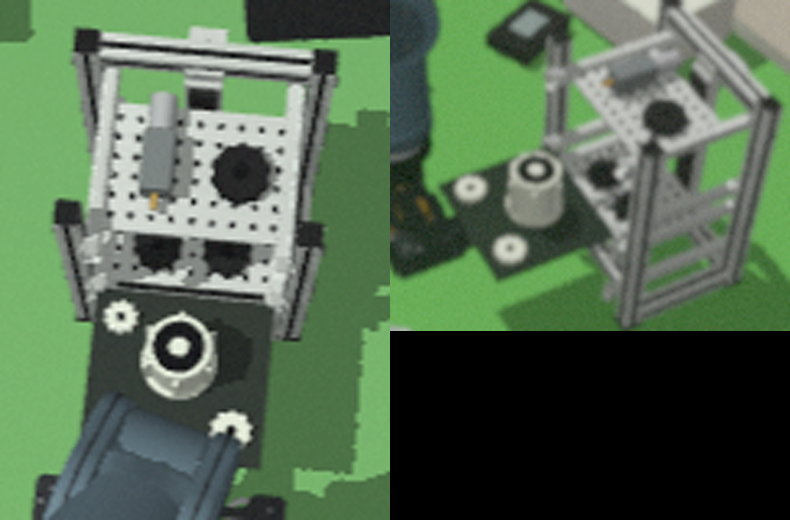

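apply_moves:
  fingers: [8,8,8,8,8,8,8,8]
  dp:
    - [0,0,2]
    - [0,0,3]
    - [0,0,3]
    - [0,0,3]
    - [0,0,3]
    - [0,0,3]
    - [0,0,3]
    - [0,0,2]
  twist: [0,0,0,0,0,0,0,0]

```text
time: 11.92
tool_pos: [474.4, 19.7, 155.8]
orientation: [-0.462, 0.462, -0.535, 0.535]
contact_force: [-0.6, -0.3, -2.1]
finger_gap: 0.155
```

```bash
python3 chk.py 2
```

```text
rack [-278.28    1.4 ] z 155.76335244585005 ang 0.04494814706789896 F rack -0.570384714870412 -0.4032159955377809 -2.0727068288899284 tau [0.07 0.36 0.01] t 11.9167 j [-0.85  0.52  0.92  2.1  -0.58  0.8  -1.28]
```

View pics/k2.png

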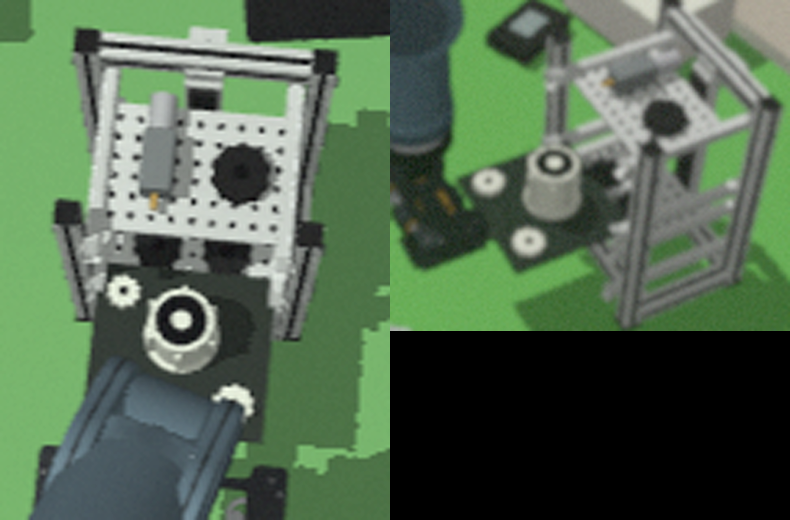

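apply_moves:
  fingers: [8,8,8,8,8,8,8,8]
  dp:
    - [0,0,2]
    - [0,0,4]
    - [0,0,4]
    - [0,0,4]
    - [0,0,4]
    - [0,0,4]
    - [0,0,3]
    - [0,0,2]
  twist: [0,0,0,0,0,0,0,0]

```text
time: 12.68
tool_pos: [501.1, 15.8, 155.7]
orientation: [-0.462, 0.462, -0.535, 0.535]
contact_force: [-0.2, 0.1, -2.5]
finger_gap: 0.154
```

```bash
python3 chk.py 3; python3 - <<'E'
from h import *
def crop(im,u0,u1,v0,v1,k,n):
    im=im[:,:,::-1]
    r=cv2.resize(im[v0:v1,u0:u1],None,fx=k,fy=k,interpolation=cv2.INTER_CUBIC); r=cv2.convertScaleAbs(r,alpha=1.8)
    for u in range(u0,u1,5): cv2.putText(r,str(u),((u-u0)*k,8),0,.3,(0,255,255))
    for v in range(v0,v1,5): cv2.putText(r,str(v),(0,(v-v0)*k+4),0,.3,(0,255,255))
    cv2.imwrite(n,r)
crop(cam("side")["color"],285,375,160,235,8,"pics/s6.png")
E
```

```text
rack [-251.26    1.38] z 155.7253336981721 ang 0.04198867998240985 F rack -0.16783939217717725 0.0260083631499795 -2.537088713173208 tau [0.11 0.36 0.02] t 12.6833 j [-0.81  0.56  0.9   2.03 -0.6   0.83 -1.27]
```

View pics/s6.png

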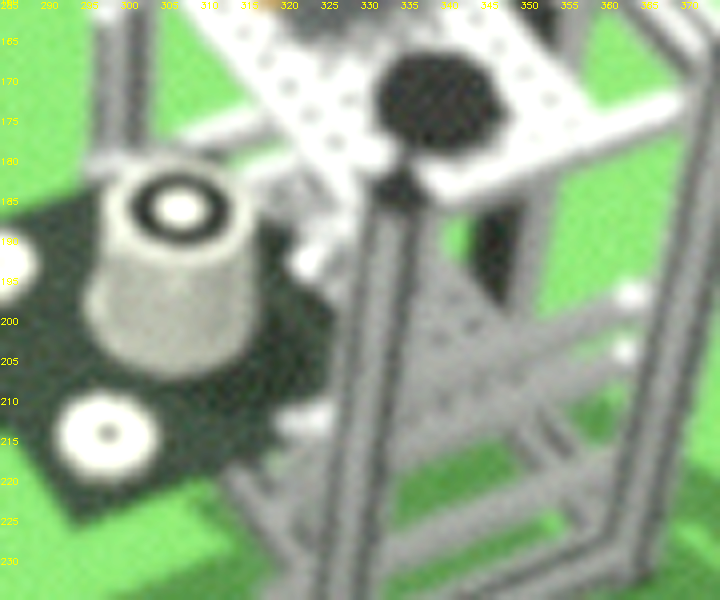

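apply_moves:
  fingers: [8,8,8,8,8,8,8,8]
  dp:
    - [0,0,2]
    - [0,0,4]
    - [0,0,5]
    - [0,0,5]
    - [0,0,5]
    - [0,0,4]
    - [0,0,3]
    - [0,0,2]
  twist: [0,0,0,0,0,0,0,0]

```text
time: 13.5
tool_pos: [530.8, 11.4, 155.7]
orientation: [-0.462, 0.462, -0.535, 0.535]
contact_force: [-1.2, -0.4, -2.3]
finger_gap: 0.156
```

apply_moves:
  fingers: [8,8,8,8,8,8,8,8]
  dp:
    - [0,0,2]
    - [0,0,4]
    - [0,0,5]
    - [0,0,5]
    - [0,0,5]
    - [0,0,4]
    - [0,0,3]
    - [0,0,2]
  twist: [0,0,0,0,0,0,0,0]

```text
time: 14.17
tool_pos: [560.4, 7.1, 155.7]
orientation: [-0.462, 0.462, -0.535, 0.535]
contact_force: [-0.5, 0.5, -1.8]
finger_gap: 0.154
```

```bash
python3 chk.py 4
```

```text
rack [-191.32    1.44] z 155.69965050757037 ang 0.04378025714332523 F rack -0.6009716404226348 0.37212439466769887 -1.7615793095753502 tau [0.1  0.37 0.03] t 14.1667 j [-0.71  0.65  0.87  1.88 -0.63  0.9  -1.26]
```

View pics/k4.png

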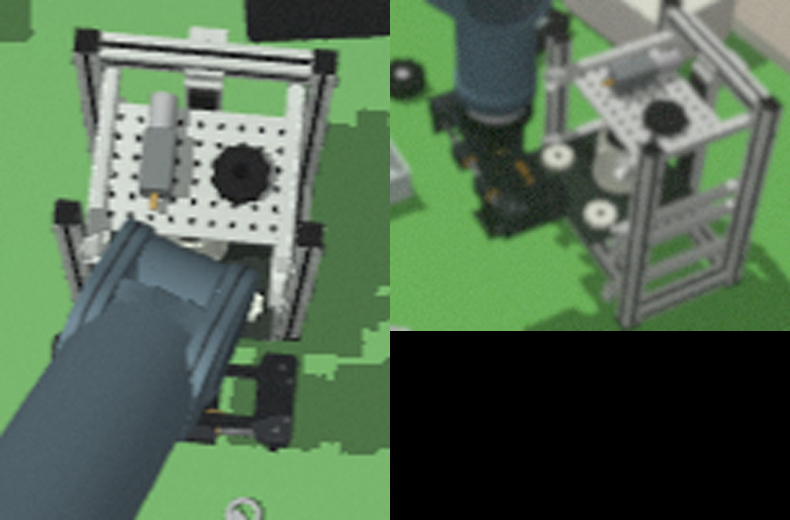

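```bash
python3 - <<'E'
from h import *
for v in(117,119,122,125,128): print(v,rr(onz("top",282.6,v,285)))
t=cam("top")["color"][95:140,265:300,::-1];cv2.imwrite("pics/stop.png",cv2.convertScaleAbs(cv2.resize(t,None,fx=14,fy=12,interpolation=2),alpha=1.8))
E
```

```text
117 [52.98  0.49]
119 [47.66 -0.03]
122 [39.7  -0.81]
125 [31.76 -1.58]
128 [23.84 -2.35]
```

View pics/stop.png

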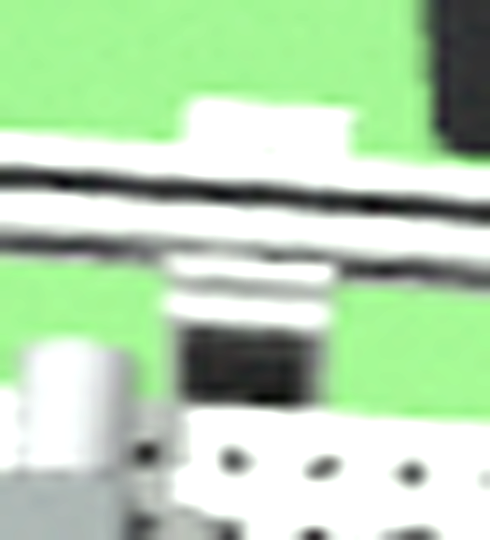

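apply_moves:
  fingers: [8,8,8,8,8,8,8,8]
  dp:
    - [0,0,2]
    - [0,0,3]
    - [0,0,3]
    - [0,0,2]
    - [0,0,2]
    - [0,0,1]
    - [0,0,1]
    - [0,0,1]
  twist: [0,0,0,0,0,0,0,0]

```text
time: 14.98
tool_pos: [574.9, 5.0, 155.7]
orientation: [0.462, -0.462, 0.535, -0.535]
contact_force: [0.8, 0.5, -0.6]
finger_gap: 0.155
```

apply_moves:
  fingers: [8,8,8,8,8,8,8,8]
  dp:
    - [0,0,0.7]
    - [0,0,0.7]
    - [0,0,0.7]
    - [0,0,0.6]
    - [0,0,0.3]
    - [0,0,0]
    - [0,0,0]
    - [0,0,0]
  twist: [0,0,0,0,0,0,0,0]

```text
time: 15.65
tool_pos: [577.9, 4.6, 155.7]
orientation: [-0.462, 0.462, -0.535, 0.535]
contact_force: [0.2, -0.0, -1.7]
finger_gap: 0.153
```

```bash
python3 chk.py
```

```text
rack [-173.73    1.5 ] z 155.74610834037907 ang 0.04804294384985042 F rack 0.1603171754317049 0.00811088984182026 -1.6954880536522263 tau [0.06 0.33 0.01] t 15.65 j [-0.69  0.68  0.86  1.84 -0.63  0.93 -1.26]
```

apply_moves:
  fingers: [8,8,8,8,8,8,8,8]
  dp:
    - [0,0,0.7]
    - [0,0,0.7]
    - [0,0,0.7]
    - [0,0,0.6]
    - [0,0,0.3]
    - [0,0,0]
    - [0,0,0]
    - [0,0,0]
  twist: [0,0,0,0,0,0,0,0]

```text
time: 16.32
tool_pos: [580.8, 4.1, 155.7]
orientation: [-0.462, 0.462, -0.535, 0.535]
contact_force: [-0.6, -0.4, -1.8]
finger_gap: 0.152
```

apply_moves:
  fingers: [8,8,8,8,8,8,8,8]
  dp:
    - [0,0,0.7]
    - [0,0,0.7]
    - [0,0,0.7]
    - [0,0,0.6]
    - [0,0,0.3]
    - [0,0,0]
    - [0,0,0]
    - [0,0,0]
  twist: [0,0,0,0,0,0,0,0]

```text
time: 16.98
tool_pos: [583.8, 3.7, 155.8]
orientation: [-0.462, 0.462, -0.535, 0.535]
contact_force: [0.4, -0.1, -1.2]
finger_gap: 0.153
```

apply_moves:
  fingers: [8,8,8,8,8,8,8,8]
  dp:
    - [0,0,0.7]
    - [0,0,0.7]
    - [0,0,0.7]
    - [0,0,0.6]
    - [0,0,0.3]
    - [0,0,0]
    - [0,0,0]
    - [0,0,0]
  twist: [0,0,0,0,0,0,0,0]

```text
time: 17.65
tool_pos: [586.2, 3.3, 155.5]
orientation: [0.462, -0.462, 0.535, -0.535]
contact_force: [-3.2, 0.1, -0.6]
finger_gap: 0.154
```

```bash
python3 chk.py 5
```

```text
rack [-165.28    1.48] z 155.53118308259525 ang 0.043863304406571046 F rack -3.1983670251705485 -0.38420730640889755 -0.6452179204436995 tau [ 0.14  1.09 -0.01] t 17.65 j [-0.67  0.69  0.85  1.81 -0.63  0.94 -1.26]
```

View pics/k5.png

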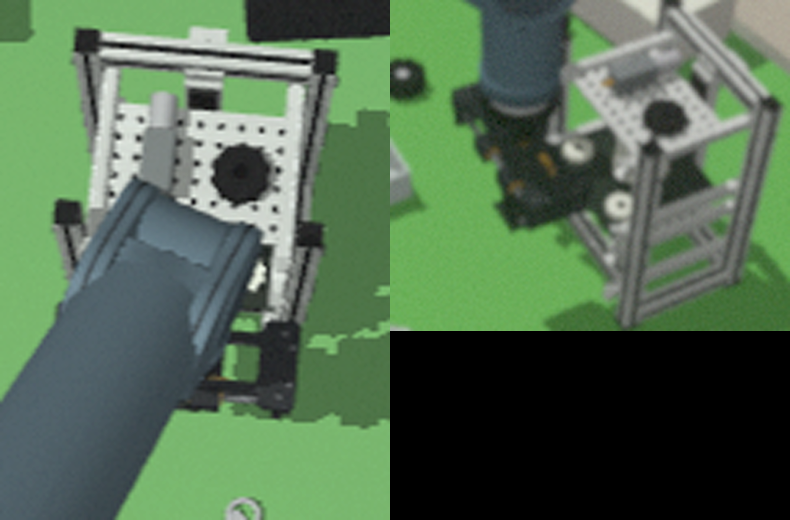

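apply_moves:
  fingers: [8,8,8,8,8,8,8,8]
  dp:
    - [0,0.3,0]
    - [0,0.3,0]
    - [0,0.2,0]
    - [0,0.2,0]
    - [0,0,0]
    - [0,0,0]
    - [0,0,0]
    - [0,0,0]
  twist: [0,0,0,0,0,0,0,0]

```text
time: 18.42
tool_pos: [586.4, 3.3, 154.6]
orientation: [0.462, -0.462, 0.535, -0.535]
contact_force: [-4.7, 0.1, -0.4]
finger_gap: 0.152
```

```bash
python3 chk.py
```

```text
rack [-165.1     1.49] z 154.6439830582674 ang 0.04038667639643734 F rack -4.703653880262794 -0.6379130094368721 -0.3575366070791335 tau [ 0.17  1.22 -0.04] t 18.4167 j [-0.67  0.69  0.85  1.81 -0.64  0.94 -1.26]
```

apply_moves:
  fingers: [8,8,8,8,8,8,8,8]
  dp:
    - [0,0.3,0]
    - [0,0.3,0]
    - [0,0.2,0]
    - [0,0.2,0]
    - [0,0,0]
    - [0,0,0]
    - [0,0,0]
    - [0,0,0]
  twist: [0,0,0,0,0,0,0,0]

```text
time: 19.08
tool_pos: [586.3, 3.3, 154.2]
orientation: [0.462, -0.462, 0.535, -0.535]
contact_force: [-7.5, 2.7, 5.7]
finger_gap: 0.149
```

```bash
python3 chk.py
```

```text
rack [-165.17    1.48] z 154.22337129181219 ang 0.041786478471280475 F rack -7.779354358861586 1.540088091208409 5.676063110039201 tau [0.25 1.7  0.02] t 19.0833 j [-0.67  0.69  0.85  1.81 -0.64  0.94 -1.25]
```

apply_moves:
  fingers: [8,8,8,8,8,8,8,8]
  dp:
    - [0,-0.3,0]
    - [0,-0.2,0]
    - [0,0,0]
    - [0,0,0]
    - [0,0,0]
    - [0,0,0]
    - [0,0,0]
    - [0,0,0]
  twist: [0,0,0,0,0,0,0,0]

```text
time: 19.75
tool_pos: [586.6, 3.2, 154.3]
orientation: [0.462, -0.462, 0.535, -0.535]
contact_force: [-5.3, 1.0, 0.3]
finger_gap: 0.151
```

```bash
python3 chk.py
```

```text
rack [-164.88    1.47] z 154.32898051262688 ang 0.04136879315427677 F rack -5.417816227214901 0.21887753252034595 0.29655631780479363 tau [0.1  1.19 0.01] t 19.75 j [-0.67  0.69  0.85  1.81 -0.64  0.94 -1.26]
```

apply_moves:
  fingers: [8,8,8,8,8,8,8,8]
  dp:
    - [0,0,-0.4]
    - [0,0,-0.4]
    - [0,0,-0.4]
    - [0,0,0]
    - [0,0,0]
    - [0,0,0]
    - [0,0,0]
    - [0,0,0]
  twist: [0,0,0,0,0,0,0,0]

```text
time: 20.42
tool_pos: [585.9, 3.4, 154.4]
orientation: [-0.462, 0.462, -0.535, 0.535]
contact_force: [-2.0, 0.7, 0.4]
finger_gap: 0.151
```

```bash
python3 chk.py;python3 chk.py
```

```text
rack [-165.56    1.51] z 154.41631166419748 ang 0.045980010730716 F rack -2.0616698363160797 0.3630349415498718 0.4178544917773495 tau [0.08 0.52 0.04] t 20.4167 j [-0.67  0.69  0.85  1.82 -0.64  0.93 -1.26]
rack [-165.56    1.51] z 154.41631166419748 ang 0.045980010730716 F rack -2.0616698363160797 0.3630349415498718 0.4178544917773495 tau [0.08 0.52 0.04] t 20.4167 j [-0.67  0.69  0.85  1.82 -0.64  0.93 -1.26]
```

apply_moves:
  fingers: [8,8,8,8,8,8,8,8]
  dp:
    - [0,0,-0.3]
    - [0,0,0]
    - [0,0,0]
    - [0,0,0]
    - [0,0,0]
    - [0,0,0]
    - [0,0,0]
    - [0,0,0]
  twist: [0,0,0,0,0,0,0,0]
  force: 15

```text
time: 21.08
tool_pos: [585.6, 3.3, 154.4]
orientation: [-0.462, 0.462, -0.535, 0.535]
contact_force: [-0.5, -1.6, 0.5]
finger_gap: 0.157
```

apply_moves:
  fingers: [8,8,8,8,8,8,8,8]
  dp:
    - [0,0,0]
    - [0,0,0]
    - [0,0,0]
    - [0,0,0]
    - [0,0,0]
    - [0,0,0]
    - [0,0,0]
    - [0,0,0]
  twist: [0,0,0,0,0,0,0,0]
  force: 3

```text
time: 21.75
tool_pos: [585.3, 3.5, 154.3]
orientation: [-0.462, 0.462, -0.535, 0.535]
contact_force: [1.4, -1.1, 0.1]
finger_gap: 0.164
```

```bash
python3 chk.py
```

```text
rack [-166.16    1.53] z 154.27636819073706 ang 0.04962144339089036 F rack 1.5959033324717162 -0.9090175785375808 0.08085685870576331 tau [-0.23 -0.08 -0.08] t 21.75 j [-0.68  0.69  0.85  1.82 -0.64  0.93 -1.26]
```

apply_moves:
  fingers: [8,8,8,8,8,8,8,8]
  dp:
    - [0,0,0]
    - [0,0,0]
    - [0,0,0.4]
    - [0,0,0.4]
    - [0,0,0.4]
    - [0,0,0]
    - [0,0,0]
    - [0,0,0]
  twist: [0,0,0,0,0,0,0,0]
  force: 30

```text
time: 22.42
tool_pos: [585.6, 3.4, 154.0]
orientation: [0.462, -0.463, 0.536, -0.535]
contact_force: [-5.7, 0.7, 3.3]
finger_gap: 0.157
```

```bash
python3 chk.py
```

```text
rack [-165.87    1.52] z 154.00191957548054 ang 0.044390822068749 F rack -5.7874370053887745 -0.11882717068918203 3.263992013303832 tau [ 0.03  1.09 -0.04] t 22.4167 j [-0.67  0.69  0.85  1.82 -0.64  0.94 -1.26]
```

apply_moves:
  fingers: [8,8,8,8,8,8,8,8]
  dp:
    - [0,-0.3,0]
    - [0,0,0]
    - [0,0,-0.3]
    - [0,0,0]
    - [0,0,0]
    - [0,0,0]
    - [0,0,0]
    - [0,0,0]
  twist: [0,0,0,0,0,0,0,0]

```text
time: 23.08
tool_pos: [586.0, 3.4, 154.4]
orientation: [0.462, -0.462, 0.535, -0.535]
contact_force: [-3.5, -0.7, 0.8]
finger_gap: 0.155
```

```bash
python3 chk.py
```

```text
rack [-165.49    1.54] z 154.39546567356004 ang 0.0475432713177355 F rack -3.3669560008586172 -1.1997699833519342 0.8385866230152647 tau [-0.    0.77 -0.04] t 23.0833 j [-0.67  0.69  0.85  1.82 -0.64  0.93 -1.26]
```

apply_moves:
  fingers: [8,8,8,8,8,8,8,8]
  dp:
    - [0,0,0]
    - [0,0,0]
    - [0,0,0]
    - [0,0,0]
    - [0,0,0]
    - [0,0,0]
    - [0,0,0]
    - [0,0,0]
  twist: [0,0,0,0,0,0,0,0]
  force: 6

```text
time: 23.75
tool_pos: [586.1, 3.3, 154.5]
orientation: [-0.462, 0.462, -0.535, 0.535]
contact_force: [-2.4, 0.1, -0.6]
finger_gap: 0.157
```

```bash
python3 chk.py
```

```text
rack [-165.38    1.51] z 154.53331529808688 ang 0.04688505905929219 F rack -2.3619355025404007 -0.28728682355393614 -0.5705295468052975 tau [ 0.04  0.79 -0.05] t 23.75 j [-0.67  0.69  0.85  1.82 -0.64  0.93 -1.26]
```

Pressing on the rubber at about 2.4 N; open gently from here.

apply_moves:
  fingers: [12,13,14,14.5,15,16,17,18]
  dp:
    - [0,0,0]
    - [0,0,0]
    - [0,0,0]
    - [0,0,0]
    - [0,0,0]
    - [0,0,0]
    - [0,0,0]
    - [0,0,0]
  twist: [0,0,0,0,0,0,0,0]
  force: 3

```text
time: 24.42
tool_pos: [586.5, 3.3, 154.7]
orientation: [-0.462, 0.462, -0.535, 0.535]
contact_force: [-0.1, -1.0, 0.0]
finger_gap: 0.208
```

```bash
python3 chk.py
```

```text
rack [-165.03    1.53] z 154.69757846679434 ang 0.0510974473548913 F rack 0.003536878811354912 -0.9846568515119458 0.01680683058856269 tau [ 0.02  0.2  -0.  ] t 24.4167 j [-0.67  0.69  0.85  1.82 -0.64  0.93 -1.26]
```

apply_moves:
  fingers: [22,27,32,37,42,42,42,42]
  dp:
    - [0,0,0]
    - [0,0,0]
    - [0,0,0]
    - [0,0,0]
    - [0,0,0]
    - [0,0,0]
    - [0,-2,0]
    - [0,-4,0]
  twist: [0,0,0,0,0,0,0,0]

```text
time: 25.08
tool_pos: [585.8, 3.3, 160.4]
orientation: [0.462, -0.462, 0.535, -0.535]
contact_force: [0.1, 0.5, -0.2]
finger_gap: 0.477
```

apply_moves:
  fingers: [42,42,42,42,42,42,42,42]
  dp:
    - [0,-5,0]
    - [0,-7,0]
    - [0,-8,0]
    - [0,-8,0]
    - [0,-8,0]
    - [0,-8,0]
    - [0,-6,0]
    - [0,-4,0]
  twist: [0,0,0,0,0,0,0,0]

```text
time: 25.75
tool_pos: [586.4, 3.3, 215.6]
orientation: [-0.463, 0.462, -0.535, 0.535]
contact_force: [-0.3, -0.9, -0.1]
finger_gap: 0.477
```

```bash
python3 chk.py 6
```

```text
rack [-165.06    1.55] z 215.60844479824698 ang 0.047333935404495264 F rack -0.1201754598704045 -0.9400843851022195 -0.1391196001428962 tau [ 0.03  0.12 -0.02] t 25.75 j [-0.72  0.62  0.92  1.77 -0.56  1.04 -1.31]
```

View pics/k6.png

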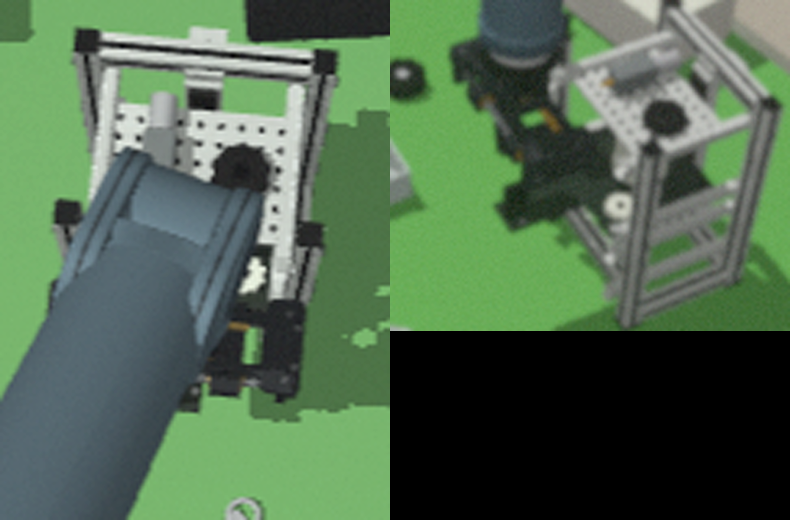

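apply_moves:
  fingers: [42,42,42,42,42,42,42,42]
  dp:
    - [0,-2,-4]
    - [0,-4,-12]
    - [0,-4,-20]
    - [0,-4,-24]
    - [0,-4,-24]
    - [0,-2,-20]
    - [0,0,-14]
    - [0,0,-6]
  twist: [0,0,0,0,0,0,0,0]

```text
time: 26.52
tool_pos: [461.0, 21.8, 234.0]
orientation: [0.462, -0.463, 0.536, -0.534]
contact_force: [-0.7, -0.5, 0.2]
finger_gap: 0.479
```

```bash
python3 chk.py 7; python3 - <<'E'
from h import *
for n in("side","top"): cv2.imwrite(f"pics/{n}7.png",cam(n)["color"][:,:,::-1])
def crop(im,u0,u1,v0,v1,k,n):
    im=im[:,:,::-1]
    r=cv2.resize(im[v0:v1,u0:u1],None,fx=k,fy=k,interpolation=cv2.INTER_CUBIC); r=cv2.convertScaleAbs(r,alpha=1.8)
    for u in range(u0,u1,5): cv2.putText(r,str(u),((u-u0)*k,8),0,.3,(0,255,255))
    for v in range(v0,v1,5): cv2.putText(r,str(v),(0,(v-v0)*k+4),0,.3,(0,255,255))
    cv2.imwrite(n,r)
crop(cam("side")["color"],285,375,160,235,8,"pics/s7.png")
E
```

```text
rack [-291.83    1.45] z 234.00777988705886 ang 0.05810031452408282 F rack -0.638295152224665 -0.5953316541939127 0.15617541398483376 tau [0.01 0.21 0.02] t 26.5167 j [-1.01  0.37  1.08  2.06 -0.41  0.94 -1.43]
```

View pics/k7.png

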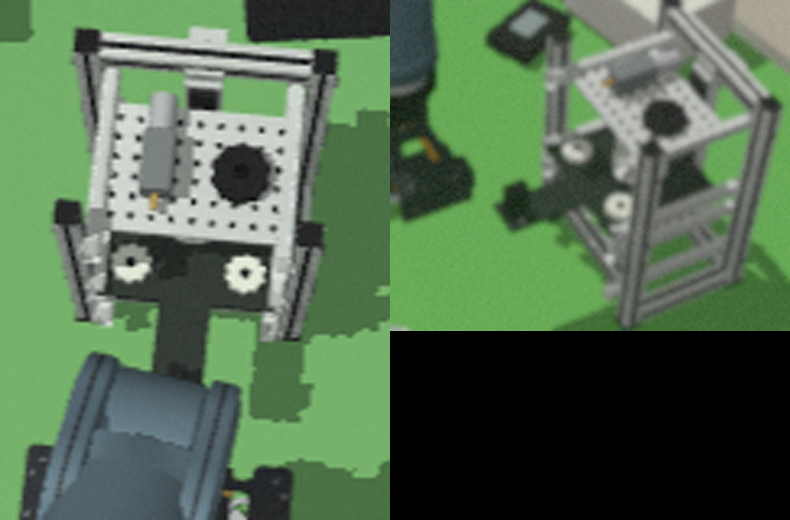

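View pics/s7.png

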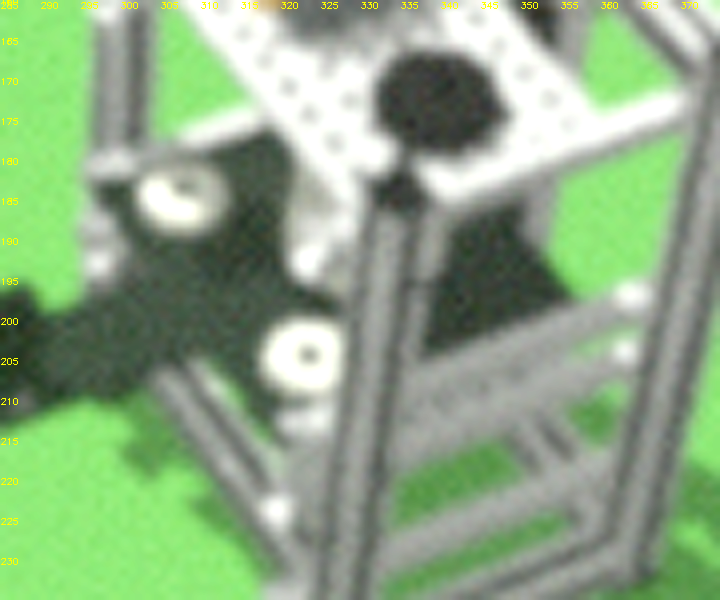

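apply_moves:
  fingers: [30,20,10,0,0,0,0,0]
  dp:
    - [0,4,3]
    - [0,8,7]
    - [0,12,11]
    - [0,12,13]
    - [0,12,13]
    - [0,11,13]
    - [0,8,10]
    - [0,5,6]
  twist: [0,0,0,0,0,0,0,0]

```text
time: 27.38
tool_pos: [539.9, 9.5, 160.8]
orientation: [-0.462, 0.463, -0.535, 0.535]
contact_force: [0.2, 0.5, 0.3]
finger_gap: 0.003
```

apply_moves:
  fingers: [0,0,0,0,0,0,0,0]
  dp:
    - [0,0,1]
    - [0,0,3]
    - [0,0,3]
    - [0,0,3]
    - [0,0,2]
    - [0,0,1]
    - [0,0,0]
    - [0,0,0]
  twist: [0,0,0,0,0,0,0,0]

```text
time: 28.05
tool_pos: [551.5, 8.6, 162.7]
orientation: [0.462, -0.462, 0.535, -0.535]
contact_force: [-0.1, 0.3, -0.0]
finger_gap: 0.008
```

```bash
python3 chk.py 8
```

```text
rack [-200.43    1.59] z 162.67344799969317 ang 0.053280215456496194 F rack -0.09624564937358658 0.24404687449584622 -0.03343755422335077 tau [-0.05  0.08 -0.01] t 28.05 j [-0.73  0.63  0.88  1.9  -0.61  0.9  -1.27]
```

View pics/k8.png

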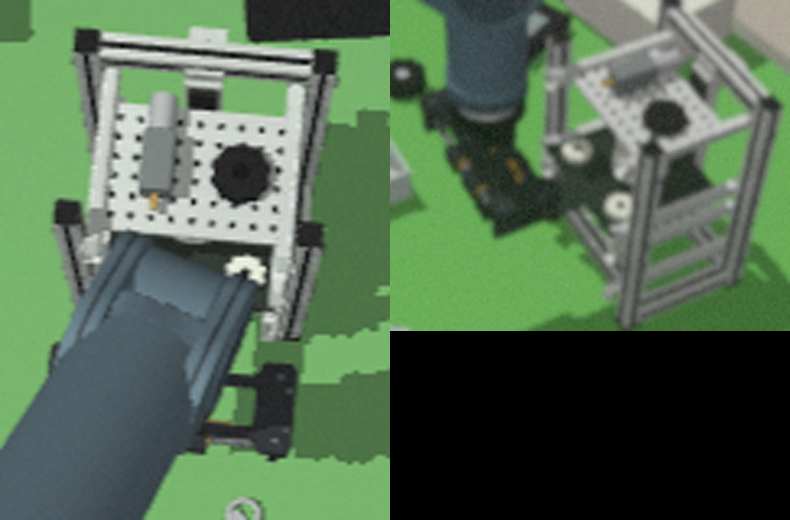

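apply_moves:
  fingers: [0,0,0,0,0,0,0,0]
  dp:
    - [0,0,0.8]
    - [0,0,0.8]
    - [0,0,0.8]
    - [0,0,0.8]
    - [0,0,0.8]
    - [0,0,0]
    - [0,0,0]
    - [0,0,0]
  twist: [0,0,0,0,0,0,0,0]

```text
time: 28.82
tool_pos: [555.4, 7.9, 162.5]
orientation: [0.462, -0.462, 0.535, -0.535]
contact_force: [0.4, 0.1, -0.0]
finger_gap: 0.003
```

apply_moves:
  fingers: [0,0,0,0,0,0,0,0]
  dp:
    - [0,0,0.5]
    - [0,0,0.5]
    - [0,0,0.5]
    - [0,0,0.5]
    - [0,0,0.5]
    - [0,0,0]
    - [0,0,0]
    - [0,0,0]
  twist: [0,0,0,0,0,0,0,0]

```text
time: 29.48
tool_pos: [557.9, 7.5, 162.5]
orientation: [-0.462, 0.462, -0.535, 0.535]
contact_force: [0.8, -0.2, 0.4]
finger_gap: 0.003
```

apply_moves:
  fingers: [0,0,0,0,0,0,0,0]
  dp:
    - [0,0,0.5]
    - [0,0,0.5]
    - [0,0,0.5]
    - [0,0,0.5]
    - [0,0,0.5]
    - [0,0,0]
    - [0,0,0]
    - [0,0,0]
  twist: [0,0,0,0,0,0,0,0]

```text
time: 30.15
tool_pos: [560.4, 7.1, 162.5]
orientation: [-0.462, 0.462, -0.535, 0.535]
contact_force: [0.0, -0.2, -1.2]
finger_gap: 0.001
```

apply_moves:
  fingers: [0,0,0,0,0,0,0,0]
  dp:
    - [0,0,0.5]
    - [0,0,0.5]
    - [0,0,0.5]
    - [0,0,0.5]
    - [0,0,0.5]
    - [0,0,0]
    - [0,0,0]
    - [0,0,0]
  twist: [0,0,0,0,0,0,0,0]

```text
time: 30.82
tool_pos: [561.9, 6.9, 162.3]
orientation: [0.462, -0.463, 0.536, -0.535]
contact_force: [-5.0, 0.1, 3.9]
finger_gap: 0.01
```

```bash
python3 chk.py
```

```text
rack [-189.87    1.44] z 162.28810174415204 ang 0.04097778690785958 F rack -4.942975670113545 -0.6601949938784114 3.884370024628632 tau [0.14 1.08 0.05] t 30.8167 j [-0.71  0.64  0.87  1.87 -0.61  0.92 -1.27]
```

apply_moves:
  fingers: [0,0,0,0,0,0,0,0]
  dp:
    - [0,0,-0.2]
    - [0,0,-0.2]
    - [0,0,-0.2]
    - [0,0,-0.2]
    - [0,0,-0.2]
    - [0,0,0]
    - [0,0,0]
    - [0,0,0]
  twist: [0,0,0,0,0,0,0,0]

```text
time: 31.48
tool_pos: [562.1, 6.9, 162.6]
orientation: [-0.462, 0.462, -0.535, 0.535]
contact_force: [-1.3, -0.4, -0.5]
finger_gap: -0.001
```

```bash
python3 chk.py
```

```text
rack [-189.64    1.47] z 162.57954076030336 ang 0.0464244172209618 F rack -1.2687797803056873 -0.5440612053432343 -0.49238608681769497 tau [-0.02  0.5   0.01] t 31.4833 j [-0.71  0.64  0.87  1.87 -0.61  0.92 -1.27]
```

apply_moves:
  fingers: [0,0,0,0,0,0,0,0]
  dp:
    - [0,0,-0.2]
    - [0,0,-0.2]
    - [0,0,-0.2]
    - [0,0,-0.2]
    - [0,0,-0.2]
    - [0,0,0]
    - [0,0,0]
    - [0,0,0]
  twist: [0,0,0,0,0,0,0,0]

```text
time: 32.15
tool_pos: [561.0, 7.0, 162.6]
orientation: [-0.462, 0.462, -0.535, 0.535]
contact_force: [-0.4, -1.1, 0.7]
finger_gap: 0.005
```

```bash
python3 chk.py
```

```text
rack [-190.75    1.49] z 162.60021253824797 ang 0.04728936289274088 F rack -0.2009263393008399 -1.102655635339661 0.7171425827407615 tau [ 0.01  0.19 -0.03] t 32.15 j [-0.72  0.64  0.87  1.88 -0.61  0.92 -1.27]
```

apply_moves:
  fingers: [0,0,0,0,0,0,0,0]
  dp:
    - [0,0,-1]
    - [0,0,-3]
    - [0,0,-6]
    - [0,-2,-10]
    - [0,-8,-12]
    - [0,-10,-14]
    - [0,-12,-14]
    - [0,-6,-8]
  twist: [0,0,0,0,0,0,0,0]

```text
time: 32.82
tool_pos: [491.6, 17.0, 201.2]
orientation: [0.462, -0.462, 0.536, -0.535]
contact_force: [0.6, -0.2, -0.6]
finger_gap: 0.009
```

apply_moves:
  fingers: [0,0,0,0,0,0,0,0]
  dp:
    - [5,-4,-3]
    - [12,-8,-5]
    - [20,-10,-6]
    - [25,-10,-5]
    - [25,-8,-3]
    - [20,-6,0]
    - [12,-3,0]
    - [5,0,0]
  twist: [0,0,0,0,0,0,0,0]

```text
time: 33.48
tool_pos: [453.5, -105.1, 250.3]
orientation: [-0.462, 0.461, -0.536, 0.536]
contact_force: [-0.2, 1.4, -0.3]
finger_gap: 0.006
```

```bash
python3 chk.py 9; python3 - <<'E'
from h import *
a=np.hstack([cam("top")["color"],cam("side")["color"]])[:,:,::-1];cv2.imwrite("pics/full9.png",cv2.resize(a,(800,300)))
t=cam("top")["color"]
cv2.imwrite("pics/t9.png",cv2.convertScaleAbs(cv2.resize(t[160:225,235:330,::-1],None,fx=8,fy=8,interpolation=2),alpha=1.6))
E
```

```text
rack [-280.77 -125.14] z 250.27505956457762 ang -0.15271194670295074 F rack -0.37743885339484173 1.3203642319599724 -0.3226557898387512 tau [-0.05  0.14 -0.01] t 33.4833 j [-0.76  0.34  1.1   2.04 -0.37  0.97 -1.19]
```

View pics/full9.png

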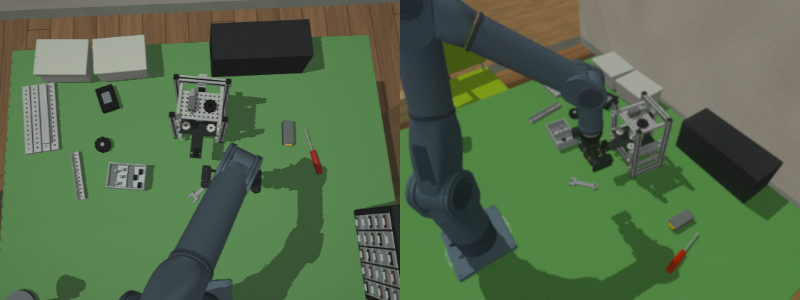

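View pics/t9.png

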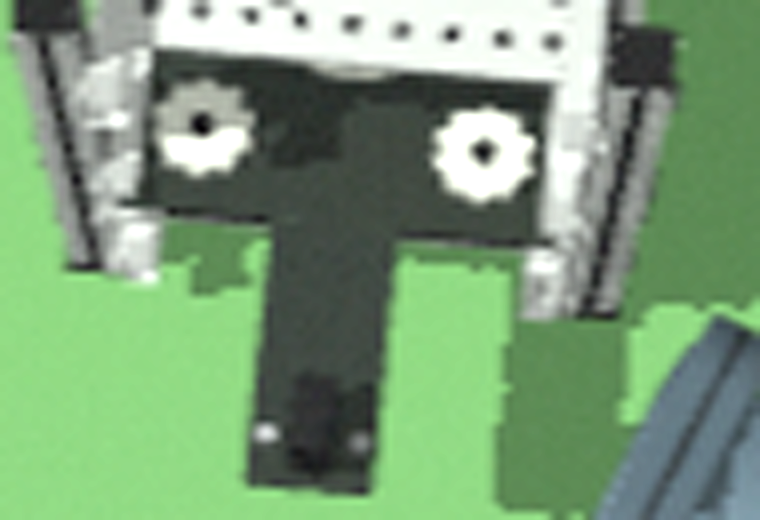

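View pics/k9.png

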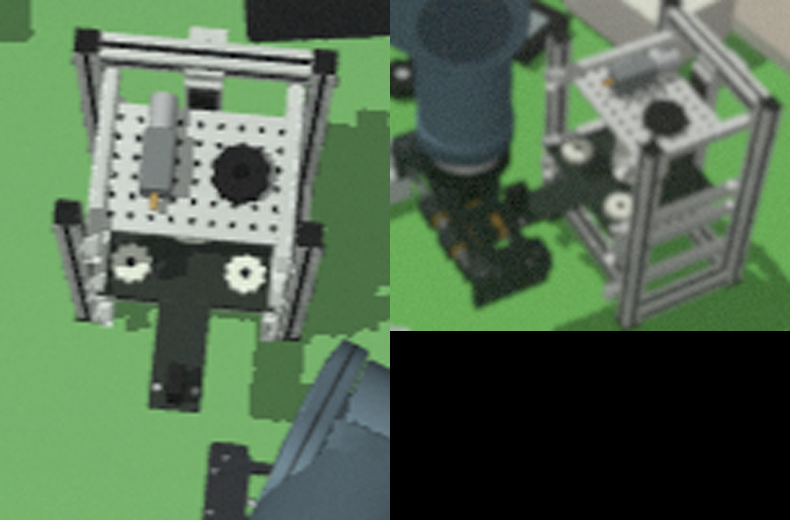

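```bash
python3 - <<'E'
from plant import workorder
print(workorder.hand_in())
E
```

```text
the job is handed in; nothing more can be done
None
```

I slid the plate into rail_high, housing up and grip to the front, until it bore on the rubber depth stop. I then let go, moved the arm clear and handed in at about 33.5 s.

- **Rail choice:** I measured the rail_high ledges at about 142.5 mm, which leaves about 102 mm of room under rail_top. rail_mid came out at about 108.5 mm, so rail_low would have had only 58 to 68 mm for the 60 mm housing.
- **Insertion:** Sideways forces stayed within about 1.5 N. I felt the stop at about 129 mm behind the rack front, inside the stated 125 to 155 mm. The highest push was about 7.8 N, with up to 5.7 N straight down while I set the plate on the ledges.
- **Release:** When I first eased the grip, the arm tugged the plate back with about 1.6 N. I pressed it home again to about 2.4 N and opened the fingers. Then I pushed the grip lightly with shut fingers, up to 5 N, felt firm resistance, and backed off slowly to zero force.
- **Last pictures:** The plate sits in both rails, with its grip about 85 mm in front of the posts by the arm's position. The sheets and the other things on the bench look unmoved.
- **Not certain:**
  - The two cameras differed by about 2 to 4 mm, which the lead-ins allowed for.
  - The pictures cannot show whether the plate is home to within half a millimetre; that rests on the force readings.

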